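Pack the corn cobs and clip the container shut

TASK

Pack the pieces of corn cob from the chopping board into the white container: tuck each one in among the cobs already there, gently easing those aside, until all lie in one layer on the bottom. Only then put the lid on so that it sits down flat all round, and snap its four clips down over the rim, one after the other: first the two at one pair of opposite corners, then the two at the other corners, so that the lid closes evenly. Leave the mug, the salt shaker and the timer where they stand.

Things in the scene. Friction and masses are not known exactly. Their poses are not given: they have to be found in the camera images.
- box: open white plastic food container, fixed on the worktop. Origin: centre of its underside; z up, y along its long side, x across. Outside 135 x 363 mm, flat rim 151 x 379 mm with its top 72 mm above the worktop; inside 128 mm (x) by 356 mm (y), inner floor 3 mm above the worktop, walls 3.5 mm. It takes six cobs side by side in one layer, each lying across it, with about 35 mm to spare in all
- cob1_c (a point): centre of a loose piece of corn cob (0.1 kg) that lies on the chopping board at the start (None: there is no such piece this time): a stubby, roughly round log 60 mm long and 53 mm thick, lying on its side. y axis along the cob, z up, 26 mm above what it lies on. It can be taken by its two cut ends or across its thickness
- cob2_c (a point): centre of a loose piece of corn cob (0.1 kg) that lies on the chopping board at the start (None: there is no such piece this time): a stubby, roughly round log 65 mm long and 51 mm thick, lying on its side. y axis along the cob, z up, 26 mm above what it lies on. It can be taken by its two cut ends or across its thickness
- cob3_c (a point): centre of a loose piece of corn cob (0.1 kg) that lies on the chopping board at the start (None: there is no such piece this time): a stubby, roughly round log 59 mm long and 52 mm thick, lying on its side. y axis along the cob, z up, 26 mm above what it lies on. It can be taken by its two cut ends or across its thickness
- packed1_c (a point): centre of a loose piece of corn cob that already lies in the container: a log 68 mm long and 54 mm thick, lying across the container. y axis along the cob, z up, 26 mm above the container's floor. The packed cobs are spread so that no gap lets another drop in freely; a cob lowered between two of them pushes them apart, for they slide and roll easily
- packed2_c (a point): centre of a loose piece of corn cob that already lies in the container: a log 66 mm long and 54 mm thick, lying across the container. y axis along the cob, z up, 26 mm above the container's floor. The packed cobs are spread so that no gap lets another drop in freely; a cob lowered between two of them pushes them apart, for they slide and roll easily
- packed3_c (a point): centre of a loose piece of corn cob that already lies in the container: a log 76 mm long and 55 mm thick, lying across the container. y axis along the cob, z up, 26 mm above the container's floor. The packed cobs are spread so that no gap lets another drop in freely; a cob lowered between two of them pushes them apart, for they slide and roll easily
- lid_grip (a point): centre of the grip rib on the loose grey lid (0.36 kg): rib 16 mm wide (x), 100 mm long (y), 32 mm tall; its top is 16 mm above this point, the lid's flat top 16 mm below. 27 mm above the worktop while the lid lies there right way up; 92 mm above it when the lid is seated, over the container's centre, y axes parallel (either way round)
- lid: the lid; origin at its centre, 27 mm below lid_grip; y along its length, z up. Plate 152 (x) x 380 (y) x 4 mm; under it a slightly tapered plug, 7 mm deep, drops into the container's mouth with 1.5 mm play each side. Near each end of both long sides hinges a clip: a flap 42 mm wide, 3 mm thick, 38 mm long; shut, its outer face stands 8.5 mm outside the hinge line and rests on a pad on the wall
- clip_a (a joint): hinge of the clip at the lid's -x, +y corner; hinge line at x = -76 mm, along the lid's y, 14 mm lower than lid_grip; middle of the clip at y = +120 mm. 0 = open, sticking out 20 degrees above level (-0.15 to 0.25 at the start); grows as it folds down; 1.92 = shut, hanging straight down. Stays where left; in the last 0.4 rad about 5 N inward near its lower end snaps its lip past a springy bead under the rim
- clip_b (a joint): hinge of the clip at the lid's +x, -y corner; hinge line at x = +76 mm, along the lid's y, 14 mm lower than lid_grip; middle of the clip at y = -120 mm. 0 = open, sticking out 20 degrees above level (-0.15 to 0.25 at the start); grows as it folds down; 1.92 = shut, hanging straight down. Stays where left; in the last 0.4 rad about 5 N inward near its lower end snaps its lip past a springy bead under the rim
- clip_c (a joint): hinge of the clip at the lid's +x, +y corner; hinge line at x = +76 mm, along the lid's y, 14 mm lower than lid_grip; middle of the clip at y = +120 mm. 0 = open, sticking out 20 degrees above level (-0.15 to 0.25 at the start); grows as it folds down; 1.92 = shut, hanging straight down. Stays where left; in the last 0.4 rad about 5 N inward near its lower end snaps its lip past a springy bead under the rim
- clip_d (a joint): hinge of the clip at the lid's -x, -y corner; hinge line at x = -76 mm, along the lid's y, 14 mm lower than lid_grip; middle of the clip at y = -120 mm. 0 = open, sticking out 20 degrees above level (-0.15 to 0.25 at the start); grows as it folds down; 1.92 = shut, hanging straight down. Stays where left; in the last 0.4 rad about 5 N inward near its lower end snaps its lip past a springy bead under the rim
- board: wooden chopping board, fixed, 250 mm (x) by 360 mm (y), 21 mm thick; the loose cobs lie on it. Origin: centre of its underside
- mug: mug with handle, 78 x 108 x 101 mm, behind the container; to be left alone. Origin: centre of its underside
- salt: salt shaker, 44 mm across and 90 mm tall; to be left alone. Origin: centre of its underside
- timer: round kitchen timer, 67 mm across and 50 mm tall; to be left alone. Origin: centre of its underside
There are look-alikes about, which are no part of the job. Leave any green or orange look-alike of the part that bears cob1_c alone.

How it is judged:
By the outcome, as a careful person would: the job done as asked, in the order asked, and still so for the second after the job is handed in, with the robot touching nothing.
Of cob1, cob2, cob3 only 2 to 3 are there at a start; the rules pass over those that are not, and their reading is None.
At some moment in a run one of lid may be knocked a few centimetres aside while the robot is not near it.
Once in a run the grip may slacken for a moment while it holds something.
It also fails if it takes over 210 s, if anything falls off the work surface, if the arm or the gripper's body presses on something with over 40 N, if the wrist force passes 120 N, or if a joint passes its speed limit or range.

ROBOT

A 6-joint arm with a two-finger parallel gripper is mounted at the origin on a cart in front of the work surface, level with it; the furniture and walls round the work are solid. World frame = base frame: x ahead of the robot, y to its left, z up, the work surface at z = 0. Lengths are in m, angles in rad, forces in N, time in s.
With the tool pointing down it reaches from about 0.35 to 0.875 m from the base axis. Payload 4.2 kg.
Tool frame: the origin (TCP) lies midway between the tips of the shut fingers; the grasp point (between the pads) lies 19 mm behind it; z points along the fingers, y is the line along which they close (so a half turn about z gives the same grasp; the last joint's range is limited). The gripper opens to 87 mm and grips with 3 to 60 N. Pads are 19 mm wide; open, the fingers measure 117 mm over their backs; the gripper's body (75 mm by 190 mm) begins 51 mm behind the grasp point.
Start: joints at [1.364, 0.385, 0.008, 0, -1.194, -0.259], TCP at [0.281, 0.558, 0.223] pointing down, gripper open.
Joint ranges: [-3.14, 3.14], [-1.21, 2.06], [-1.07, 1.41], [-3.16, 2.05], [-2.99, -0.16], [-3.1, 3.1]. Speed limits (rad/s): [2.79, 2.79, 3.14, 3.14, 3.14, 3.14].

INTERFACE

Orientations are given as a unit quaternion [w, x, y, z].
In Python, from station import arm gives the robot as it stands. The module is installed in compiled form; this text tells all that it offers.
- The arm moves only by the tool move_arm, never from a script. Its argument "plan" is one flat list of numbers, 7 for each row, row after row: the turn, a rotation vector about the tool's x, y, z in rad, then the shift along the tool's x, y, z in m, then the gripper's target within -1 to 1 (fully open at 1, half-way at 0, shut at -1). A call has 1 to 20 rows; each row is the pose to reach, as a shift and turn from the pose commanded when the call began, along the tool's axes at that moment; what a row does not reach only later rows make up. A row lasts 1/8 s, in which the tool goes at most 62.5 mm and 10.7 degrees, less where a joint would pass 70% of its speed; a pose out of reach is approached as far as the arm can. A call with a gripper value outside its range is refused whole. The fingers move at their own pace and stop on an object; "force" is the grip in N (left out, the last holds). Time passes only in rows, so rows that repeat a pose let the fingers close. It gives the time, the measured TCP pose, the force, the opening and the grip force at its end, in the units of the state.
- arm.read_state(): the state, without advancing time (a new reading comes with each control period).
- arm.capture(name): name is "scene" or "top" or "wrist"; returns a dict with "img" (420x560x3 uint8, red, green, blue), "z_map" (420x560 float32, m along the optical axis (not along the pixel's ray), 0 where there is no reading), "K" (3x3 intrinsics, pixels), "R" (3x3) and "t" (3): a world point X has camera coordinates R X + t. Camera axes: x right, y down, z forward; pixel columns grow to the right and rows downward; lengths in m; the calibration is good to about 2 mm. A picture is of the moment at which its call begins.
- arm.close_job(): hands the job in; it is judged then, once.
Trained networks look in the newest picture that a camera, given by its name, has taken for a name from the list of things; names that differ only in an ending like _2 or _b are one class to them, and where a whole thing is asked for, a point or a joint stands for the part that bears it (a point fixed in the world has none). Each returns a list of dicts, best first, with "p" (0 to 1); they miss things now and then, are a little off and sometimes report something else, mostly with a low value. They report only what shows in the picture. A call takes as long as a camera call. They do not tell look-alikes from the thing itself.
- arm.recognise(camera, query): "box" ([centre column, centre row, width, height] in pixels, round what is visible of it).
- arm.outline_of(camera, query): "pixels" (420x560 bool, what is visible of it) and "box" ([centre column, centre row, width, height] in pixels, round what is visible of it).
The state is a dict: "time": time; "joint_pos": joint angles; "qvel": joint speeds; "effort": joint torques, N m; "position": TCP position; "orientation": TCP orientation; "force": force on the tool from outside, world axes, zero at the start; "moment": the same for the moment, N m; "opening": finger opening in m; "grasp_force": force on a finger pad.
Only numpy, scipy, OpenCV 4.12 (cv2) and the standard library are available. Lean on these libraries where they do the work, as an engineer would, in place of code of your own. Each camera call takes 0.05 s, during which the arm holds its last target. There are 200 camera calls.

## Working session

There is one attempt and no reset: what is moved stays moved. The work goes in short steps, Python scripts to look and compute and a tool call to move; the robot and the scene stay as the last step left them, time stands still between calls to the robot, and variables do not carry over. Pictures are saved under pics/ and viewed, at most 14 in all, crops included, and the job is handed in when it is done.

Besides the shell and the picture viewer there is one more tool, called after "Request:" as name(argument=value, ...) on one line, values as JSON. move_arm: Moves the arm, as the interface text tells. Its arguments: {"type":"object","properties":{"plan":{"type":"array","items":{"type":"number"}},"force":{"type":"number"}},"required":["plan"]}

```bash
mkdir -p pics; cat > h.py <<'E'
from station import arm
import numpy as np, cv2
def cap(n,save=None):
    c=arm.capture(n)
    if save: cv2.imwrite('pics/'+save,cv2.cvtColor(c['img'],cv2.COLOR_RGB2BGR))
    return c
def cloud(c):
    z=c['z_map'];v,u=np.mgrid[0:420,0:560];K=c['K']
    P=np.stack([(u-K[0,2])/K[0,0]*z,(v-K[1,2])/K[1,1]*z,z],-1)
    W=(P-c['t'])@c['R']; W[z==0]=np.nan; return W
E
python3 - <<'E'
from h import *
s=arm.read_state();print(s['position'],s['orientation'],s['opening'])
for n in('top','scene'):
    c=cap(n,n+'0.png');W=cloud(c)
    print(n,'cam',-c['R'].T@c['t'])
    for q in('cob1_c','packed1_c','lid','box','board','mug','salt','timer'):
        for r in arm.outline_of(n,q):
            w=W[r['pixels']];print(q,round(r['p'],2),np.round(r['box']),np.round(np.nanmedian(w,0),3),np.round(np.nanpercentile(w,3,axis=0),3),np.round(np.nanpercentile(w,97,axis=0),3), c['img'][r['pixels']].mean(0).round())
E
```

```text
[0.28039144 0.55788593 0.22144876] [ 1.08600198e-03  9.72983157e-01 -2.30873454e-01 -2.11631480e-04] 0.08739137666742164
top cam [0.3756165  0.01507059 1.50533813]
cob1_c 0.83 [309. 276.  13.  22.] [ 0.348 -0.103  0.043] [ 0.325 -0.127  0.025] [ 0.371 -0.079  0.052] [186.  78.   1.]
cob1_c 0.63 [418. 213.  20.  24.] [ 0.541 -0.467  0.061] [ 0.514 -0.498  0.017] [ 0.577 -0.443  0.072] [153. 118.  47.]
cob1_c 0.57 [405. 166.  23.  23.] [ 0.713 -0.434  0.04 ] [ 0.691 -0.467  0.002] [ 0.739 -0.411  0.051] [18. 93. 32.]
packed1_c 0.72 [306. 218.  13.  23.] [ 0.54  -0.092  0.046] [ 0.51  -0.117  0.026] [ 0.57  -0.07   0.055] [159. 124.  48.]
lid 0.79 [159. 232.  72. 116.] [0.503 0.394 0.011] [0.335 0.307 0.004] [0.686 0.486 0.036] [100. 108. 101.]
lid 0.63 [137. 269.  17.  15.] [0.383 0.473 0.027] [0.363 0.455 0.011] [0.402 0.49  0.036] [101. 103.  93.]
lid 0.21 [406. 222. 111.  77.] [ 0.519 -0.444  0.019] [ 0.41  -0.614  0.013] [ 0.646 -0.272  0.025] [137.  86.  38.]
box 0.75 [279. 213. 118.  54.] [ 0.57  -0.004  0.005] [ 0.478 -0.181 -0.004] [0.644 0.178 0.074] [178. 179. 165.]
box 0.52 
[... 1305 characters left out ...]
55. 156. 150.]
box 0.69 [281. 228.  83.  70.] [ 0.573 -0.038  0.043] [ 0.472 -0.191  0.003] [0.647 0.176 0.074] [203. 197. 186.]
board 0.73 [363. 316. 154. 109.] [ 0.499 -0.499  0.021] [ 0.406 -0.626  0.009] [ 0.643 -0.287  0.024] [196. 139.  96.]
mug 0.89 [294. 190.  29.  28.] [0.737 0.149 0.067] [0.708 0.133 0.009] [0.798 0.208 0.099] [174. 121.  89.]
mug 0.33 [323. 287.  22.  16.] [ 0.463 -0.369  0.061] [ 0.439 -0.386  0.033] [ 0.487 -0.346  0.073] [193. 156.  98.]
salt 0.69 [266. 215.  19.  14.] [0.573 0.08  0.041] [0.544 0.07  0.019] [0.604 0.1   0.053] [196. 159. 102.]
timer 0.67 [259. 289.  24.  22.] [ 0.336 -0.244  0.029] [ 0.313 -0.265  0.   ] [ 0.369 -0.203  0.05 ] [185. 112. 100.]
```

```bash
python3 - <<'E'
import cv2
a=cv2.imread('pics/top0.png');cv2.imwrite('pics/topc.png',cv2.resize(a[120:320,80:480],None,fx=2,fy=2,interpolation=cv2.INTER_CUBIC))
E
```

```text
(no output)
```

View pics/topc.png

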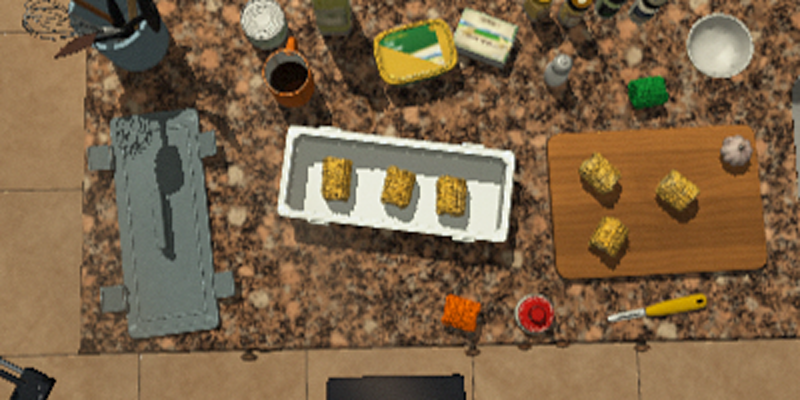

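The top crop shows the three yellow cobs on the board at crop (599,174), (677,191) and (608,238). The look-alikes are green at (648,92) and orange at (462,313), with a garlic bulb at (737,152). Three cobs are packed in the box, and the lid lies at (165,222). I take only the yellow ones on the board.

```bash
cat >> h.py <<'E'
def rect(p):
    (x,y),(w,h),a=cv2.minAreaRect((p[:,:2]*1000).astype(np.float32))
    if w>h: w,h,a=h,w,a+90   # a = angle (deg) of short side (x axis); long side at a+90
    return np.round([x,y,w,h,a],1)
def sel(W,b,z0,z1,img=None,yellow=False):
    m=(W[...,0]>b[0])&(W[...,0]<b[1])&(W[...,1]>b[2])&(W[...,1]<b[3])&(W[...,2]>z0)&(W[...,2]<z1)
    if yellow: i=img.astype(int); m&=(i[...,0]-i[...,2]>45)
    return m
def blobs(W,m,mn=25):
    n,l,s,_=cv2.connectedComponentsWithStats(m.astype(np.uint8),connectivity=4)
    return [W[l==k] for k in range(1,n) if s[k,4]>=mn]
E
python3 - <<'E'
from h import *
for n in('top','scene'):
    c=cap(n);W=cloud(c)
    print(n)
    w=W[sel(W,(.42,.7,-.25,.25),.066,.078)];print('rim',len(w),rect(w))
    for w in blobs(W,sel(W,(.42,.7,-.25,.25),.02,.07,c['img'],True)):print('packed',len(w),rect(w),np.nanpercentile(w[:,2],98).round(3))
    for w in blobs(W,sel(W,(.4,.66,-.62,-.27),.035,.1,c['img'],True)):print('cob',len(w),rect(w),np.nanpercentile(w[:,2],98).round(3))
    w=W[sel(W,(.3,.75,.25,.6),.028,.06)];print('rib',len(w),rect(w))
    w=W[sel(W,(.3,.75,.25,.6),.006,.06)];print('lid',len(w),rect(w))
E
```

```text
top
rim 1083 [559.6  -1.2 161.3 379.5 172.1]
packed 291 [575.   99.6  49.2  69.7  85.2] 0.054
packed 266 [559.1  -4.4  50.1  64.   74.8] 0.055
packed 265 [541.8 -94.9  51.3  64.   87.1] 0.055
cob 25 [ 620.2 -576.6   16.3   26.1   20.6] 0.063
cob 259 [ 571.9 -340.5   46.7   63.7  138.1] 0.075
cob 259 [ 543.3 -473.    53.1   58.9  140.5] 0.074
cob 241 [ 468.5 -355.5   50.2   56.5   55.9] 0.074
rib 353 [509.8 395.2 221.9 280.1  96.5]
lid 5141 [524.7 390.1 281.7 445.9  90.5]
scene
rim 664 [562.3  -4.  160.6 387.5 171.7]
packed 209 [575.1  92.5  46.8  68.3  81.9] 0.052
packed 218 [557.9 -11.2  48.   63.8  75.1] 0.055
packed 220 [ 541.6 -104.8   44.    66.6   78.2] 0.054
cob 318 [ 573.4 -346.6   47.3   61.6  137.9] 0.075
cob 341 [ 467.8 -361.8   47.7   57.8   52.9] 0.073
cob 394 [ 545.1 -477.    54.6   59.5  140.2] 0.072
rib 167 [512.3 390.4 227.7 281.9  96.2]
lid 1679 [513.6 393.2 228.  384.6  97.4]
```

```bash
cat >> h.py <<'E'
from scipy.spatial.transform import Rotation as Rn
def to(*wps, s=None):
    """each wp: x,y,z (mm), yaw of tool x (deg), tool straight down, optional tilt rotvec world (deg)"""
    s=s or arm.read_state();q=s['orientation'];R0=Rn.from_quat(q[1:].tolist()+[q[0]] if isinstance(q,np.ndarray) else list(q[1:])+[q[0]])
    for w in wps:
        R1=Rn.from_euler('z',w[3],degrees=True)*Rn.from_rotvec([np.pi,0,0])
        if len(w)>4: R1=Rn.from_rotvec(np.radians(w[4:7]))*R1
        rv=(R0.inv()*R1).as_rotvec(); d=R0.inv().apply(np.array(w[:3])/1000-s['position'])
        n=max(np.linalg.norm(d)/.0625,np.degrees(np.linalg.norm(rv))/10.7)
        print(w,'->',np.round(rv,3).tolist(),np.round(d,4).tolist(),'rows',round(n,1))
def st():
    s=arm.read_state();x=Rn.from_quat(np.r_[s['orientation'][1:],s['orientation'][0]]).apply([1,0,0])
    print('t',round(s['time'],2),'pos',np.round(s['position'],4),'yaw',round(np.degrees(np.arctan2(x[1],x[0])),1),'F',np.round(s['force'],1),'open',round(s['opening'],4),'gf',round(s['grasp_force'],1),'q',np.round(s['joint_pos'],2))
E
python3 - <<'E'
from h import *
st();to((530,0,400,-97.9))
E
```

```text
t 1.0 pos [0.2807 0.5584 0.2225] yaw -26.7 F [ 0.1  0.3 -0. ] open 0.0867 gf 0.0 q [ 1.36  0.38  0.01 -0.   -1.19 -0.26]
(530, 0, 400, -97.9) -> [0.0, 0.0, 1.243] [0.4736, 0.3869, -0.1775] rows 10.2
```

Request:
move_arm(plan=[0,0,0.15,0,0,-0.06,1,0,0,0.3,0.04,0.035,-0.12,1,0,0,1.243,0.474,0.387,-0.178,1,0,0,1.243,0.474,0.387,-0.178,1,0,0,1.243,0.474,0.387,-0.178,1,0,0,1.243,0.474,0.387,-0.178,1,0,0,1.243,0.474,0.387,-0.178,1,0,0,1.243,0.474,0.387,-0.178,1,0,0,1.243,0.474,0.387,-0.178,1,0,0,1.243,0.474,0.387,-0.178,1,0,0,1.243,0.474,0.387,-0.178,1,0,0,1.243,0.474,0.387,-0.178,1,0,0,1.243,0.474,0.387,-0.178,1,0,0,1.243,0.474,0.387,-0.178,1])

```text
time: 2.75
position: [0.5299, 0.0008, 0.4005]
orientation: [0.0, -0.657, 0.754, 0.0]
force: [-0.9, 1.1, -0.4]
opening: 0.0869
grasp_force: 0.0
```

```bash
python3 - <<'E'
from h import *
st()
c=cap('wrist','w1.png');W=cloud(c);print('cam',-c['R'].T@c['t'],c['R'][2])
print(np.nanmin(W.reshape(-1,3),0),np.nanmax(W.reshape(-1,3),0))
w=W[sel(W,(.42,.7,-.25,.25),.066,.078)];print('rim',len(w),rect(w))
for w in blobs(W,sel(W,(.42,.7,-.25,.25),.015,.07,c['img'],True),100):print('packed',len(w),rect(w),np.nanpercentile(w[:,2],98).round(3))
to((510,-400,350,-97.9),(500,-400,350,-60))
E
```

```text
t 2.75 pos [0.5299 0.0008 0.4005] yaw -97.8 F [-0.9  1.1 -0.4] open 0.0869 gf 0.0 q [ 0.31  0.15  0.12 -0.   -1.54 -0.44]
cam [ 0.51890339 -0.0824255   0.56248755] [ 0.04083845  0.30400135 -0.95179588]
[-0.93998226 -0.47136703 -0.92647895] [0.96569103 0.99897906 0.51950178]
rim 4909 [560.7  -0.8 161.7 378.9 172.2]
packed 1134 [543.8 -94.8  51.7  64.9  85.9] 0.053
packed 947 [559.3  -3.8  51.9  62.3  74. ] 0.053
packed 918 [574.6  99.7  50.1  70.2  84.1] 0.052
(510, -400, 350, -97.9) -> [0.0, 0.0, 0.002] [0.4, -0.0346, 0.0505] rows 6.5
(500, -400, 350, -60) -> [-0.0, 0.0, -0.66] [0.4014, -0.0247, 0.0505] rows 6.5
```

View pics/w1.png

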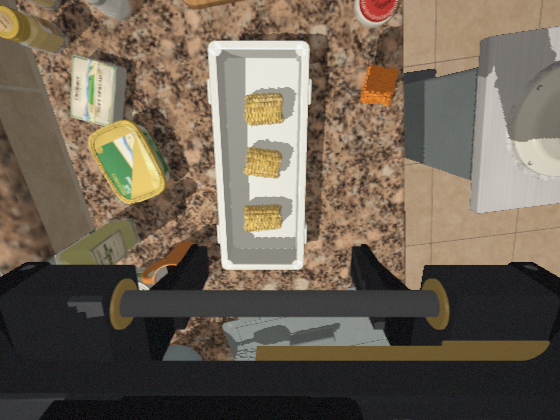

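The wrist view shows the box with three packed cobs at (264,108), (263,162) and (263,217). The orange look-alike is at (380,85). Next I go over the board.

Request:
move_arm(plan=[0,0,0.33,0.4,-0.025,0.08,1,0,0,0.33,0.4,-0.025,0.08,1,0,0,0.33,0.4,-0.025,0.08,1,0,0,0.33,0.4,-0.025,0.08,1,0,0,0.33,0.4,-0.025,0.08,1,0,0,0.33,0.4,-0.025,0.08,1,0,0,0.33,0.4,-0.025,0.08,1,0,0,0.33,0.4,-0.025,0.08,1])

```text
time: 3.8
position: [0.5, -0.4004, 0.3188]
orientation: [-0.001, -0.523, 0.852, 0.001]
force: [-0.3, 0.9, 0.3]
opening: 0.0871
grasp_force: 0.0
```

```bash
python3 - <<'E'
from h import *
st()
c=cap('wrist','w2.png');W=cloud(c)
for w in blobs(W,sel(W,(.4,.66,-.62,-.27),.032,.1,c['img'],True),150):print('cob',len(w),rect(w),np.nanpercentile(w[:,2],98).round(3))
for r in arm.recognise('wrist','cob1_c'): print(r)
E
```

```text
t 3.8 pos [ 0.5    -0.4004  0.3188] yaw -116.9 F [-0.3  0.9  0.3] open 0.0871 gf 0.0 q [-0.42  0.37  0.22 -0.   -1.43 -0.05]
cob 1435 [ 543.4 -472.3   52.8   59.6  141.6] 0.072
cob 1234 [ 468.2 -354.9   51.5   56.4   58.1] 0.072
cob 1183 [ 572.9 -342.4   50.    63.8  136.8] 0.074
{'box': [226.5, 144.6, 36.2, 48.0], 'p': 0.84}
{'box': [149.2, 211.4, 45.1, 43.8], 'p': 0.67}
{'box': [423.4, 274.3, 17.9, 27.6], 'p': 0.58}
```

View pics/w2.png

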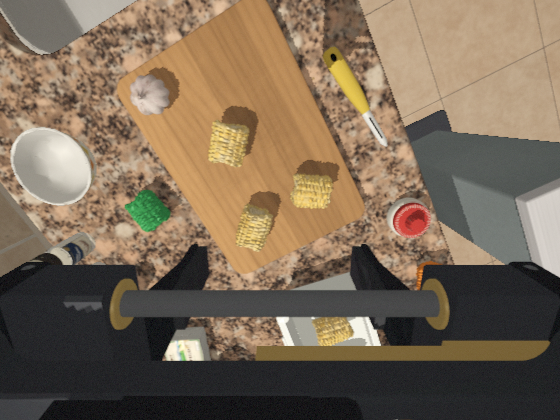

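The wrist view shows the three yellow cobs at (229,145), (312,191) and (254,228). The look-alikes are the green one at (148,210) and the garlic at (150,95). The yellow choice is confirmed, and I take the one at (254,228) first, which is the 65 mm cob.

```bash
python3 - <<'E'
from h import *
to((573,-343,130,-43.2),(573,-343,31,-43.2),(573,-343,160,-43.2))
E
```

```text
(573, -343, 130, -43.2) -> [0.0, 0.0, -1.283] [-0.0823, -0.0396, 0.1905] rows 6.9
(573, -343, 31, -43.2) -> [0.0, 0.0, -1.283] [-0.0823, -0.0396, 0.2895] rows 6.9
(573, -343, 160, -43.2) -> [0.0, 0.0, -1.283] [-0.0823, -0.0396, 0.1605] rows 6.9
```

Request:
move_arm(plan=[0,0,-1.283,-0.082,-0.04,0.16,1,0,0,-1.283,-0.082,-0.04,0.16,1,0,0,-1.283,-0.082,-0.04,0.16,1,0,0,-1.283,-0.082,-0.04,0.19,1,0,0,-1.283,-0.082,-0.04,0.19,1,0,0,-1.283,-0.082,-0.04,0.19,1,0,0,-1.283,-0.082,-0.04,0.19,1,0,0,-1.283,-0.082,-0.04,0.19,1,0,0,-1.283,-0.082,-0.04,0.23,1,0,0,-1.283,-0.082,-0.04,0.265,1,0,0,-1.283,-0.082,-0.04,0.29,1,0,0,-1.283,-0.082,-0.04,0.29,1,0,0,-1.283,-0.082,-0.04,0.29,-0.4,0,0,-1.283,-0.082,-0.04,0.29,-0.4,0,0,-1.283,-0.082,-0.04,0.29,-0.4,0,0,-1.283,-0.082,-0.04,0.29,-0.4], force=25)

```text
time: 5.9
position: [0.5736, -0.3449, 0.0319]
orientation: [-0.0, 0.929, -0.369, 0.001]
force: [1.9, 0.9, 2.7]
opening: 0.0638
grasp_force: 25.0
```

```bash
python3 - <<'E'
from h import *
st();b=Rn.from_euler('z',-7.9,degrees=True)
B=lambda x,y,z:tuple(np.r_[(b.apply([x,y,0])[:2]+[560.5,-2]),z].round(1))
to((573,-343,190,-43.2),B(0,151,190)+(-97.9,),B(0,-151,190)+(-97.9,))
E
```

```text
t 5.9 pos [ 0.5736 -0.3449  0.0319] yaw -43.3 F [1.9 0.9 2.7] open 0.0638 gf 25.0 q [-0.3   0.63 -0.09  0.   -0.85  1.12]
(573, -343, 190, -43.2) -> [-0.001, -0.002, -0.002] [-0.0014, -0.0011, -0.1581] rows 2.5
(np.float64(581.3), np.float64(147.6), np.float64(190.0), -97.9) -> [-0.002, -0.002, 0.953] [-0.3319, -0.3638, -0.1585] rows 8.3
(np.float64(539.7), np.float64(-151.6), np.float64(190.0), -97.9) -> [-0.002, -0.002, 0.953] [-0.1569, -0.1176, -0.1583] rows 5.1
```

Request:
move_arm(plan=[0,0,0,0,0,-0.05,-0.4,0,0,0,0,0,-0.11,-0.4,0,0,0.953,-0.332,-0.362,-0.13,-0.4,0,0,0.953,-0.332,-0.362,-0.13,-0.4,0,0,0.953,-0.332,-0.362,-0.13,-0.4,0,0,0.953,-0.332,-0.362,-0.13,-0.4,0,0,0.953,-0.332,-0.362,-0.13,-0.4,0,0,0.953,-0.332,-0.362,-0.13,-0.4,0,0,0.953,-0.332,-0.362,-0.13,-0.4,0,0,0.953,-0.332,-0.362,-0.13,-0.4,0,0,0.953,-0.332,-0.362,-0.13,-0.4,0,0,0.953,-0.332,-0.362,-0.13,-0.4,0,0,0.953,-0.332,-0.362,-0.13,-0.4])

```text
time: 7.52
position: [0.5792, 0.1448, 0.1603]
orientation: [-0.001, -0.656, 0.755, 0.0]
force: [0.1, -0.0, -1.1]
opening: 0.064
grasp_force: 24.9
```

```bash
cat >> h.py <<'E'
b_=Rn.from_euler('z',-7.9,degrees=True)
def B(x,y,z,*r): return tuple(float(v) for v in np.r_[b_.apply([x,y,0])[:2]+[560.5,-2],z].round(1))+r
def inB(p): return b_.inv().apply([p[0]-560.5,p[1]+2,0])[:2].round(1)
E
python3 - <<'E'
from h import *
st();s=arm.read_state();print('box xy',inB(s['position']*1000))
c=cap('wrist','w3.png');W=cloud(c)
for w in blobs(W,sel(W,(.42,.7,-.25,.25),.015,.07,c['img'],True),100):r=rect(w);print('packed',len(w),r,inB(r[:2]))
to(B(0,150,75,-97.9),B(0,150,14,-97.9))
E
```

```text
t 7.53 pos [0.5792 0.1448 0.1603] yaw -98.0 F [ 0.1 -0.  -1.1] open 0.064 gf 24.9 q [ 0.52  0.39 -0.15 -0.   -1.03 -0.66]
box xy [ -1.7 148. ]
packed 4716 [560.2  -3.7  52.5  64.4  75.7] [-0.1 -1.7]
packed 3590 [576.1 100.   51.   73.5  84.4] [  1.4 103.2]
(581.1, 146.6, 75.0, -97.9) -> [0.001, -0.001, -0.002] [-0.0022, -0.0015, 0.0854] rows 1.4
(581.1, 146.6, 14.0, -97.9) -> [0.001, -0.001, -0.002] [-0.0022, -0.0016, 0.1464] rows 2.3
```

View pics/w3.png

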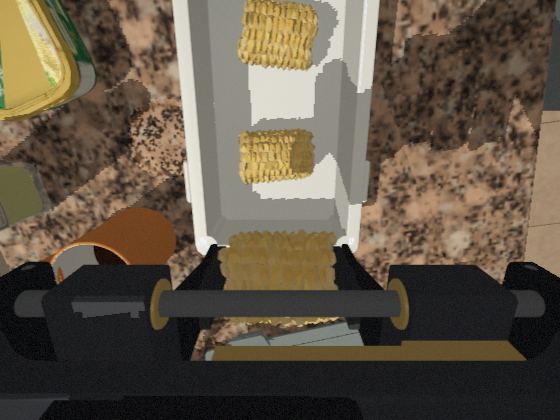

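Request:
move_arm(plan=[0,0,0,-0.002,-0.0015,0.045,-0.4,0,0,0,-0.002,-0.0015,0.085,-0.4,0,0,0,-0.002,-0.0015,0.1,-0.4,0,0,0,-0.002,-0.0015,0.107,-0.4,0,0,0,-0.002,-0.0015,0.114,-0.4,0,0,0,-0.002,-0.0015,0.12,-0.4,0,0,0,-0.002,-0.0015,0.126,-0.4,0,0,0,-0.002,-0.0015,0.126,-0.4])

```text
time: 8.57
position: [0.581, 0.1481, 0.0343]
orientation: [-0.0, -0.657, 0.754, 0.0]
force: [-0.6, -0.4, -1.1]
opening: 0.064
grasp_force: 24.9
```

```bash
python3 - <<'E'
from h import *
st();s=arm.read_state();print('box xy',inB(s['position']*1000))
to(B(0,150,14,-97.9))
E
```

```text
t 8.57 pos [0.581  0.1481 0.0343] yaw -97.9 F [-0.6 -0.4 -1.1] open 0.064 gf 24.9 q [ 0.52  0.53 -0.28 -0.   -0.76 -0.66]
box xy [ -0.3 151.5]
(581.1, 146.6, 14.0, -97.9) -> [0.0, -0.0, -0.0] [0.0015, -0.0003, 0.0203] rows 0.3
```

Request:
move_arm(plan=[0,0,0,0.0005,0,0.005,-0.4,0,0,0,0.001,0,0.01,-0.4,0,0,0,0.001,0,0.014,-0.4,0,0,0,0.001,0,0.018,-0.4,0,0,0,0.001,0,0.019,-0.4,0,0,0,0.001,0,0.019,-0.4])

```text
time: 9.32
position: [0.581, 0.1471, 0.0154]
orientation: [-0.0, -0.657, 0.754, 0.0]
force: [0.8, 0.5, -0.8]
opening: 0.0639
grasp_force: 24.9
```

Request:
move_arm(plan=[0,0,0,0,0,0.001,-0.4,0,0,0,0,0,0.001,0.75,0,0,0,0,0,0.001,0.75,0,0,0,0,0,0.001,0.75,0,0,0,0,0,-0.04,0.75,0,0,0,0,0,-0.1,0.75,0,0,0,0.06,0,-0.16,1,0,0,0,0.12,0,-0.2,1,0,0,0,0.12,0,-0.2,1])

```text
time: 10.45
position: [0.5648, 0.0265, 0.2185]
orientation: [0.002, -0.656, 0.755, -0.001]
force: [0.2, -0.3, -0.6]
opening: 0.0863
grasp_force: 0.0
```

```bash
cat >> h.py <<'E'
def packed(n='wrist',save=None):
    c=cap(n,save);W=cloud(c)
    w=W[sel(W,(.42,.7,-.25,.25),.066,.078)];r=rect(w);print('rim',len(w),r)
    for w in blobs(W,sel(W,(.42,.7,-.25,.25),.02,.07,c['img'],True),100):r=rect(w);print('packed',len(w),r,inB(r[:2]),'ztop',np.nanpercentile(w[:,2],98).round(3), 'ycrest',inB(np.median(w[w[:,2]>np.nanpercentile(w[:,2],85)],0)*1000))
E
python3 - <<'E'
from h import *
st();packed('wrist','w4.png');packed('top')
to((543.5,-472.5,190,-38.4))
E
```

```text
t 10.45 pos [0.5648 0.0265 0.2185] yaw -98.0 F [ 0.2 -0.3 -0.6] open 0.0863 gf 0.0 q [ 0.33  0.28 -0.15  0.   -1.13 -0.47]
rim 8080 [563.3  16.5 161.6 344.7 172.1]
packed 2751 [543.7 -97.   49.9  65.9  86.1] [ -3.6 -96.4] ztop 0.053 ycrest [ -9.1 -94.2]
packed 2135 [559.3  -4.7  50.8  62.7  72.7] [-0.8 -2.8] ztop 0.053 ycrest [ 2.5 -3.1]
packed 3322 [578.  117.1  71.3  88.2 174. ] [  1.  120.4] ztop 0.055 ycrest [  2.1 148.4]
rim 610 [558.5 -11.1 161.5 359.5 172.1]
packed 109 [554.7 -18.4  25.   60.1  81.7] [ -3.5 -17. ] ztop 0.055 ycrest [  2.  -10.4]
packed 268 [542.3 -95.   51.8  64.3  86.5] [ -5.2 -94.6] ztop 0.055 ycrest [ -8.1 -95.1]
packed 105 [553.6  95.4  28.1  53.6  19.6] [-20.2  95.5] ztop 0.055 ycrest [-15.7  95. ]
(543.5, -472.5, 190, -38.4) -> [-0.006, -0.001, -1.041] [0.4971, -0.0482, 0.028] rows 8.0
```

View pics/w4.png

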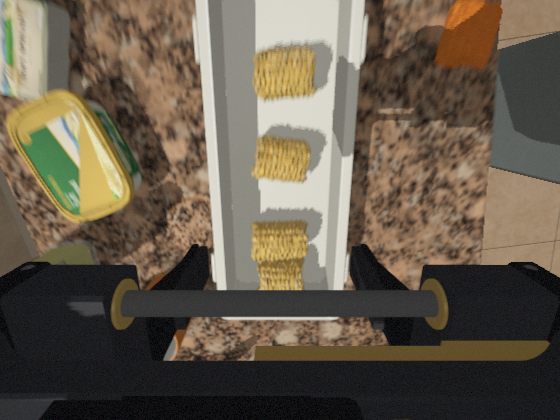

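The view shows the placed cob lying flat at the far end, (280,275), with its neighbour at (279,240). Next is the board's farthest cob.

Request:
move_arm(plan=[0,0,-1.041,0.497,-0.048,0.03,1,0,0,-1.041,0.497,-0.048,0.03,1,0,0,-1.041,0.497,-0.048,0.03,1,0,0,-1.041,0.497,-0.048,0.03,1,0,0,-1.041,0.497,-0.048,0.03,1,0,0,-1.041,0.497,-0.048,0.03,1,0,0,-1.041,0.497,-0.048,0.03,1,0,0,-1.041,0.497,-0.048,0.03,1,0,0,-1.041,0.497,-0.048,0.06,1,0,0,-1.041,0.497,-0.048,0.09,1,0,0,-1.041,0.497,-0.048,0.09,1,0,0,-1.041,0.497,-0.048,0.09,1])

```text
time: 12.05
position: [0.5448, -0.4703, 0.1264]
orientation: [0.0, 0.945, -0.327, 0.001]
force: [-0.6, -0.5, -0.7]
opening: 0.0869
grasp_force: 0.0
```

```bash
python3 - <<'E'
from h import *
st();to((543.5,-472.5,31,-38.4))
E
```

```text
t 12.05 pos [ 0.5448 -0.4703  0.1264] yaw -38.2 F [-0.6 -0.5 -0.7] open 0.0869 gf 0.0 q [-0.49  0.61  0.14  0.   -1.1   1.39]
(543.5, -472.5, 31, -38.4) -> [0.0, -0.001, 0.004] [0.0002, 0.0024, 0.0954] rows 1.5
```

Request:
move_arm(plan=[0,0,0,0,0.002,0.04,1,0,0,0,0,0.002,0.075,1,0,0,0,0,0.002,0.095,1,0,0,0,0,0.002,0.095,1,0,0,0,0,0.002,0.095,-0.4,0,0,0,0,0.002,0.095,-0.4,0,0,0,0,0.002,0.095,-0.4,0,0,0,0,0.002,0.095,-0.4,0,0,0,0,0.002,0.06,-0.4,0,0,0,0,0.002,0.01,-0.4,0,0,0,0,0.002,-0.05,-0.4,0,0,0,0,0.002,-0.05,-0.4])

```text
time: 13.55
position: [0.5451, -0.4742, 0.1831]
orientation: [0.002, 0.945, -0.327, 0.006]
force: [0.0, 0.5, -1.1]
opening: 0.0594
grasp_force: 25.0
```

```bash
python3 - <<'E'
from h import *
st();to(B(0,-149,130,-97.9),B(0,-149,75,-97.9))
E
```

```text
t 13.55 pos [ 0.5451 -0.4742  0.1831] yaw -38.2 F [ 0.   0.5 -1.1] open 0.0594 gf 25.0 q [-0.49  0.57  0.21  0.   -1.2   1.4 ]
(540.0, -149.6, 130.0, -97.9) -> [-0.008, -0.012, 1.041] [-0.2056, -0.2518, 0.0504] rows 5.6
(540.0, -149.6, 75.0, -97.9) -> [-0.008, -0.012, 1.041] [-0.2064, -0.2518, 0.1054] rows 5.6
```

Request:
move_arm(plan=[0,0,1.041,-0.206,-0.252,0.02,-0.4,0,0,1.041,-0.206,-0.252,0.02,-0.4,0,0,1.041,-0.206,-0.252,0.02,-0.4,0,0,1.041,-0.206,-0.252,0.02,-0.4,0,0,1.041,-0.206,-0.252,0.02,-0.4,0,0,1.041,-0.206,-0.252,0.05,-0.4,0,0,1.041,-0.206,-0.252,0.05,-0.4,0,0,1.041,-0.206,-0.252,0.05,-0.4,0,0,1.041,-0.206,-0.252,0.05,-0.4])

```text
time: 14.68
position: [0.5375, -0.1478, 0.1263]
orientation: [0.001, -0.656, 0.754, -0.001]
force: [-0.2, 0.3, -1.3]
opening: 0.0592
grasp_force: 25.0
```

```bash
python3 - <<'E'
from h import *
st();s=arm.read_state();print('box xy',inB(s['position']*1000));to(B(0,-149.5,40,-97.9),B(0,-149.5,15,-97.9))
E
```

```text
t 14.68 pos [ 0.5375 -0.1478  0.1263] yaw -97.9 F [-0.2  0.3 -1.3] open 0.0592 gf 25.0 q [ 0.02  0.36 -0.29  0.   -0.91 -0.16]
box xy [  -2.8 -147.5]
(540.0, -150.1, 40.0, -97.9) -> [-0.002, -0.0, -0.001] [0.002, -0.0027, 0.0863] rows 1.4
(540.0, -150.1, 15.0, -97.9) -> [-0.002, -0.0, -0.001] [0.002, -0.0026, 0.1113] rows 1.8
```

Request:
move_arm(plan=[0,0,0,0.002,-0.0025,0.03,-0.4,0,0,0,0.002,-0.0025,0.06,-0.4,0,0,0,0.002,-0.0025,0.07,-0.4,0,0,0,0.002,-0.0025,0.077,-0.4,0,0,0,0.002,-0.0025,0.084,-0.4,0,0,0,0.002,-0.0025,0.091,-0.4,0,0,0,0.002,-0.0025,0.091,-0.4])

```text
time: 15.55
position: [0.5387, -0.1491, 0.0342]
orientation: [-0.0, -0.657, 0.754, 0.0]
force: [-0.2, 0.2, -0.9]
opening: 0.0595
grasp_force: 25.0
```

```bash
python3 - <<'E'
from h import *
st();s=arm.read_state();print('box xy',inB(s['position']*1000))
E
```

```text
t 15.55 pos [ 0.5387 -0.1491  0.0342] yaw -97.9 F [-0.2  0.2 -0.9] open 0.0595 gf 25.0 q [ 0.02  0.48 -0.38 -0.   -0.71 -0.16]
box xy [  -1.3 -148.7]
```

Request:
move_arm(plan=[0,0,0,0.0005,0,0.006,-0.4,0,0,0,0.0005,0,0.012,-0.4,0,0,0,0.0005,0,0.016,-0.4,0,0,0,0.0005,0,0.019,-0.4,0,0,0,0.0005,0,0.019,-0.4])

```text
time: 16.18
position: [0.5388, -0.1495, 0.0153]
orientation: [-0.0, -0.657, 0.754, 0.0]
force: [-0.5, -0.2, -0.8]
opening: 0.0591
grasp_force: 25.0
```

Request:
move_arm(plan=[0,0,0,0,0,0.0005,-0.4,0,0,0,0,0,0.0005,0.75,0,0,0,0,0,0.0005,0.75,0,0,0,0,0,0.0005,0.75,0,0,0,0,0,-0.04,0.75,0,0,0,0,0,-0.1,0.75,0,0,0,-0.06,0,-0.16,1,0,0,0,-0.12,0,-0.22,1,0,0,0,-0.12,0,-0.22,1])

```text
time: 17.3
position: [0.556, -0.0291, 0.2383]
orientation: [0.001, -0.657, 0.754, -0.001]
force: [0.4, -0.4, -0.2]
opening: 0.0864
grasp_force: 0.0
```

```bash
python3 - <<'E'
from h import *
st();packed('wrist');packed('top');packed('scene')
to((468.3,-355.5,190,-123))
E
```

```text
t 17.3 pos [ 0.556  -0.0291  0.2383] yaw -97.9 F [ 0.4 -0.4 -0.2] open 0.0864 gf 0.0 q [ 0.24  0.26 -0.14  0.   -1.17 -0.38]
rim 9325 [560.9  -0.8 161.7 380.9 172.1]
packed 2183 [ 539.5 -147.9   49.    58.5   80.3] [  -0.7 -147.4] ztop 0.054 ycrest [ -14.7 -150.2]
packed 2125 [544.  -94.5  53.5  64.9  85.4] [ -3.6 -93.9] ztop 0.053 ycrest [ -9.4 -94.8]
packed 1630 [559.4  -3.   49.   64.2  72.7] [-1.  -1.1] ztop 0.053 ycrest [ 3.5 -3.2]
packed 1527 [575.7 102.   55.2  72.   82.6] [  0.8 105.1] ztop 0.052 ycrest [ 14.3 102.2]
packed 362 [582.6 164.5  24.   60.6  81.7] [ -1. 168.] ztop 0.056 ycrest [ -4.1 158.1]
rim 468 [557.4  -2.9 161.  376.7 173.1]
packed 249 [542.4 -95.9  48.3  62.4  85. ] [ -5.  -95.5] ztop 0.056 ycrest [ -8.9 -92. ]
packed 232 [ 538.2 -150.2   50.5   55.8   80. ] [  -1.7 -149.9] ztop 0.056 ycrest [  -7.9 -151.7]
rim 659 [561.5  -2.6 159.9 387.8 171.9]
packed 335 [581.1 121.2  71.1 108.9 171.1] [  3.5 124.9] ztop 0.056 ycrest [  3.4 144. ]
packed 217 [558.6 -10.3  51.7  64.9  73.3] [-0.7 -8.5] ztop 0.054 ycrest [ 1.6 -9.3]
packed 228 [ 538.1 -116.1   64.1   76.8  170.6] [  -6.5 -116.1] ztop 0.054 ycrest [  -9.7 -106. ]
(468.3, -355.5, 190, -123) -> [-0.004, 0.003, 0.441] [0.3353, 0.0435, 0.0469] rows 5.5
```

Request:
move_arm(plan=[0,0,0.441,0.335,0.0435,0.047,1,0,0,0.441,0.335,0.0435,0.047,1,0,0,0.441,0.335,0.0435,0.047,1,0,0,0.441,0.335,0.0435,0.047,1,0,0,0.441,0.335,0.0435,0.047,1,0,0,0.441,0.335,0.0435,0.08,1,0,0,0.441,0.335,0.0435,0.11,1,0,0,0.441,0.335,0.0435,0.11,1,0,0,0.441,0.335,0.0435,0.11,1])

```text
time: 18.58
position: [0.4665, -0.3569, 0.1261]
orientation: [-0.0, -0.476, 0.879, -0.0]
force: [-0.2, 0.7, 1.0]
opening: 0.0873
grasp_force: 0.0
```

```bash
python3 - <<'E'
from h import *
st();to((468.3,-355.5,31,-123))
E
```

```text
t 18.57 pos [ 0.4665 -0.3569  0.1261] yaw -123.2 F [-0.2  0.7  1. ] open 0.0873 gf 0.0 q [-0.38  0.41 -0.22  0.   -0.94 -0.2 ]
(468.3, -355.5, 31, -123) -> [-0.001, -0.0, -0.003] [-0.0022, -0.0007, 0.0951] rows 1.5
```

Request:
move_arm(plan=[0,0,0,-0.002,-0.001,0.04,1,0,0,0,-0.002,-0.001,0.075,1,0,0,0,-0.002,-0.001,0.095,1,0,0,0,-0.002,-0.001,0.095,1,0,0,0,-0.002,-0.001,0.095,-0.4,0,0,0,-0.002,-0.001,0.095,-0.4,0,0,0,-0.002,-0.001,0.095,-0.4,0,0,0,-0.002,-0.001,0.095,-0.4,0,0,0,-0.002,-0.001,0.06,-0.4,0,0,0,-0.002,-0.001,0.01,-0.4,0,0,0,-0.002,-0.001,-0.05,-0.4,0,0,0,-0.002,-0.001,-0.05,-0.4])

```text
time: 20.08
position: [0.4711, -0.357, 0.1815]
orientation: [0.003, -0.476, 0.879, -0.005]
force: [-0.3, 0.3, -1.2]
opening: 0.0573
grasp_force: 24.9
```

```bash
python3 - <<'E'
from h import *
st();to(B(0,46,130,-97.9))
E
```

```text
t 20.07 pos [ 0.4711 -0.357   0.1815] yaw -123.1 F [-0.3  0.3 -1.2] open 0.0573 gf 24.9 q [-0.37  0.35 -0.15  0.   -1.06 -0.21]
(566.8, 43.6, 130.0, -97.9) -> [-0.012, -0.002, -0.44] [-0.3877, 0.1394, 0.0502] rows 6.6
```

Request:
move_arm(plan=[0,0,-0.44,-0.388,0.139,0.01,-0.4,0,0,-0.44,-0.388,0.139,0.01,-0.4,0,0,-0.44,-0.388,0.139,0.01,-0.4,0,0,-0.44,-0.388,0.139,0.01,-0.4,0,0,-0.44,-0.388,0.139,0.01,-0.4,0,0,-0.44,-0.388,0.139,0.01,-0.4,0,0,-0.44,-0.388,0.139,0.05,-0.4,0,0,-0.44,-0.388,0.139,0.05,-0.4,0,0,-0.44,-0.388,0.139,0.05,-0.4,0,0,-0.44,-0.388,0.139,0.05,-0.4])

```text
time: 21.32
position: [0.5645, 0.0445, 0.1264]
orientation: [0.001, -0.656, 0.755, -0.0]
force: [-0.5, 0.2, -1.1]
opening: 0.0575
grasp_force: 24.9
```

```bash
python3 - <<'E'
from h import *
st();s=arm.read_state();print('box xy',inB(s['position']*1000));to(B(0,46,45,-97.9),B(0,46,15,-97.9))
E
```

```text
t 21.32 pos [0.5645 0.0445 0.1264] yaw -98.0 F [-0.5  0.2 -1.1] open 0.0575 gf 24.9 q [ 0.36  0.37 -0.27  0.   -0.92 -0.51]
box xy [-2.4 46.6]
(566.8, 43.6, 45.0, -97.9) -> [-0.001, 0.0, -0.002] [0.0006, -0.0023, 0.0814] rows 1.3
(566.8, 43.6, 15.0, -97.9) -> [-0.001, 0.0, -0.002] [0.0006, -0.0022, 0.1114] rows 1.8
```

Request:
move_arm(plan=[0,0,0,0.0005,-0.002,0.03,-0.4,0,0,0,0.0005,-0.002,0.06,-0.4,0,0,0,0.0005,-0.002,0.067,-0.4,0,0,0,0.0005,-0.002,0.073,-0.4,0,0,0,0.0005,-0.002,0.079,-0.4,0,0,0,0.0005,-0.002,0.085,-0.4,0,0,0,0.0005,-0.002,0.091,-0.4,0,0,0,0.0005,-0.002,0.091,-0.4])

```text
time: 22.32
position: [0.5665, 0.0451, 0.0348]
orientation: [0.0, -0.656, 0.754, -0.0]
force: [-0.4, 0.1, 0.5]
opening: 0.0573
grasp_force: 24.9
```

```bash
python3 - <<'E'
from h import *
st();s=arm.read_state();print('box xy',inB(s['position']*1000))
E
```

```text
t 22.32 pos [0.5665 0.0451 0.0348] yaw -97.9 F [-0.4  0.1  0.5] open 0.0573 gf 24.9 q [ 0.36  0.49 -0.36  0.   -0.72 -0.5 ]
box xy [-0.5 47.5]
```

Shifting 1.5 mm toward −y on the way down.

Request:
move_arm(plan=[0,0,0,0.0015,0,0.005,-0.4,0,0,0,0.0015,0,0.01,-0.4,0,0,0,0.0015,0,0.015,-0.4,0,0,0,0.0015,0,0.019,-0.4,0,0,0,0.0015,0,0.02,-0.4,0,0,0,0.0015,0,0.02,-0.4])

```text
time: 23.08
position: [0.5649, 0.0425, 0.0138]
orientation: [-0.001, -0.656, 0.755, 0.0]
force: [-0.8, 0.8, -0.5]
opening: 0.0574
grasp_force: 25.0
```

Request:
move_arm(plan=[0,0,0,0,0,0,0.7,0,0,0,0,0,0,0.7,0,0,0,0,0,0,0.7,0,0,0,0,0,-0.04,0.7,0,0,0,0,0,-0.1,0.7,0,0,0,0,0,-0.16,0.7,0,0,0,0,0,-0.22,1,0,0,0,0.03,0.03,-0.28,1,0,0,0,0.03,0.03,-0.33,1,0,0,0,0.03,0.03,-0.33,1])

```text
time: 24.32
position: [0.5336, 0.0173, 0.3509]
orientation: [0.006, -0.656, 0.755, -0.003]
force: [-0.1, -0.3, -0.4]
opening: 0.0869
grasp_force: 0.0
```

```bash
python3 - <<'E'
from h import *
st();packed('wrist','w5.png')
to((420,380,380,-97.9),(420,380,380,-30))
E
```

```text
t 24.32 pos [0.5336 0.0173 0.3509] yaw -98.0 F [-0.1 -0.3 -0.4] open 0.0869 gf 0.0 q [ 0.34  0.16  0.01  0.   -1.41 -0.48]
rim 6318 [560.6  -1.1 161.4 379.8 172.1]
packed 1464 [ 538.5 -149.9   52.6   58.7   81.1] [  -1.5 -149.5] ztop 0.054 ycrest [ -13.5 -149.7]
packed 1443 [543.5 -95.2  51.7  66.3  88.1] [ -4.  -94.7] ztop 0.053 ycrest [-10.3 -94.2]
packed 1198 [559.7 -10.3  51.   64.8  76.6] [ 0.3 -8.3] ztop 0.053 ycrest [ -6.8 -10. ]
packed 2933 [573.9  93.5  71.4 152.6 171.4] [ 0.1 96.4] ztop 0.055 ycrest [ -5.2 145.3]
(420, 380, 380, -97.9) -> [-0.006, 0.003, -0.001] [-0.3433, 0.1615, -0.0325] rows 6.1
(420, 380, 380, -30) -> [-0.007, -0.001, -1.186] [-0.3433, 0.1615, -0.0325] rows 6.4
```

View pics/w5.png

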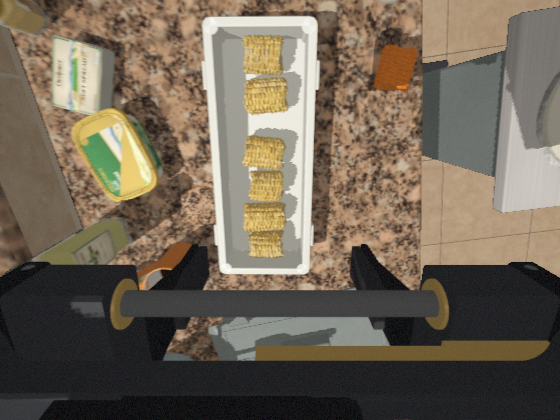

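All six cobs lie in one layer, at rows 55, 96, 152, 185, 217 and 245. Now the lid.

```bash
python3 - <<'E'
from h import *
to((500,385,400,-174))
E
```

```text
(500, 385, 400, -174) -> [-0.003, 0.006, 1.327] [-0.3594, 0.0828, -0.0521] rows 7.1
```

Request:
move_arm(plan=[0,0,1.327,-0.359,0.083,-0.052,1,0,0,1.327,-0.359,0.083,-0.052,1,0,0,1.327,-0.359,0.083,-0.052,1,0,0,1.327,-0.359,0.083,-0.052,1,0,0,1.327,-0.359,0.083,-0.052,1,0,0,1.327,-0.359,0.083,-0.052,1,0,0,1.327,-0.359,0.083,-0.052,1,0,0,1.327,-0.359,0.083,-0.052,1,0,0,1.327,-0.359,0.083,-0.052,1,0,0,1.327,-0.359,0.083,-0.052,1])

```text
time: 25.62
position: [0.4995, 0.3845, 0.3956]
orientation: [-0.001, -0.053, 0.999, -0.001]
force: [0.3, 0.1, -0.1]
opening: 0.087
grasp_force: 0.0
```

```bash
cat >> h.py <<'E'
def lid(n='wrist',save=None):
    c=cap(n,save);W=cloud(c)
    for w in blobs(W,sel(W,(.2,.8,.2,.65),.03,.06),60):print('z>30',len(w),rect(w),np.nanpercentile(w[:,2],[50,98]).round(3))
    for w in blobs(W,sel(W,(.2,.8,.2,.65),.007,.02),400):print('plate',len(w),rect(w),np.nanmedian(w[:,2]).round(4))
    for r in arm.outline_of(n,'lid'):
        w=W[r['pixels']];w=w[np.isfinite(w[:,0])];print('net',round(r['p'],2),np.round(r['box']),rect(w))
    return c,W
E
python3 - <<'E'
from h import *
st();lid('wrist','w6.png')
E
```

```text
t 25.62 pos [0.4995 0.3845 0.3956] yaw -174.0 F [ 0.3  0.1 -0.1] open 0.087 gf 0.0 q [ 0.91  0.34  0.36 -0.   -1.59 -2.38]
z>30 68 [429.4 262.8   6.1  40.5  98.8] [0.032 0.034]
z>30 175 [407.1 472.7  13.9  40.5  95.2] [0.032 0.037]
z>30 490 [536.6 383.2  14.7  99.1  96.1] [0.043 0.045]
z>30 175 [666.7 298.4  16.4  42.2  92.9] [0.034 0.04 ]
plate 15470 [537.2 383.7 156.8 378.   96.2] 0.0113
net 0.87 [274. 172. 131. 202.] [540.2 387.8 233.3 386.4  95.2]
net 0.26 [121. 187.  34.  42.] [584.2  93.4  71.6  93.1  83. ]
```

View pics/w6.png

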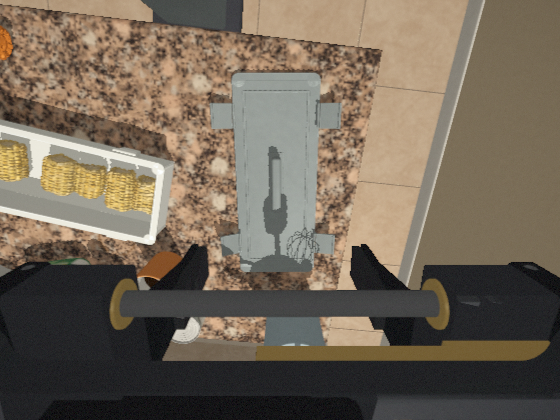

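The wrist view shows the lid at (276,170), right way up. The rib is at (276,183); the dark spoon and whisk shapes look like shadows. I'll check for tall items nearby.

```bash
python3 - <<'E'
from h import *
for n in('top','scene'):
    W=cloud(cap(n)); m=sel(W,(.36,.95,.15,.75),.07,.6)
    for w in blobs(W,m,15): print(n,len(w),np.nanmin(w,0).round(3),np.nanmax(w,0).round(3))
to((536.6,383.2,120,-173.9),(536.6,383.2,13,-173.9))
E
```

```text
top 4505 [0.721 0.15  0.07 ] [0.95  0.561 0.307]
top 27 [0.793 0.489 0.213] [0.822 0.537 0.275]
top 34 [0.769 0.511 0.23 ] [0.797 0.544 0.28 ]
top 19 [0.764 0.489 0.186] [0.79  0.535 0.265]
top 164 [0.703 0.151 0.07 ] [0.805 0.214 0.105]
top 34 [0.595 0.167 0.07 ] [0.639 0.182 0.078]
top 1646 [0.453 0.287 0.465] [0.545 0.467 0.6  ]
top 51 [0.519 0.178 0.07 ] [0.589 0.192 0.078]
scene 1392 [0.452 0.281 0.395] [0.547 0.474 0.6  ]
scene 2058 [0.722 0.189 0.07 ] [0.95  0.555 0.306]
scene 171 [0.705 0.15  0.071] [0.811 0.214 0.102]
scene 86 [0.508 0.151 0.07 ] [0.661 0.189 0.077]
(536.6, 383.2, 120, -173.9) -> [0.0, -0.0, -0.002] [-0.0366, -0.005, 0.2766] rows 4.5
(536.6, 383.2, 13, -173.9) -> [0.0, -0.0, -0.002] [-0.0366, -0.005, 0.3836] rows 6.2
```

Request:
move_arm(plan=[0,0,0,-0.037,-0.005,0.06,1,0,0,0,-0.037,-0.005,0.12,1,0,0,0,-0.037,-0.005,0.18,1,0,0,0,-0.037,-0.005,0.24,1,0,0,0,-0.037,-0.005,0.29,1,0,0,0,-0.037,-0.005,0.33,1,0,0,0,-0.037,-0.005,0.36,1,0,0,0,-0.037,-0.005,0.36,1,0,0,0,-0.037,-0.005,0.36,1])

```text
time: 26.95
position: [0.5379, 0.3843, 0.0381]
orientation: [0.001, -0.053, 0.999, 0.001]
force: [-0.6, 0.5, 0.3]
opening: 0.0873
grasp_force: 0.0
```

```bash
python3 - <<'E'
from h import *
st();to((536.6,383.2,14,-173.9))
c=cap('top');W=cloud(c)
for w in blobs(W,sel(W,(.2,.8,.2,.65),.03,.046),15):print('z>30',len(w),rect(w))
E
```

```text
t 26.95 pos [0.5379 0.3843 0.0381] yaw -174.0 F [-0.6  0.5  0.3] open 0.0873 gf 0.0 q [ 0.86  0.61 -0.11  0.   -0.85 -2.33]
(536.6, 383.2, 14, -173.9) -> [0.001, 0.002, -0.001] [0.0014, -0.001, 0.0241] rows 0.4
z>30 33 [782.2 428.3  11.2  64.4  23. ]
z>30 29 [749.3 206.1  10.   35.7  89. ]
z>30 49 [665.2 297.8  17.9  41.  103.4]
z>30 45 [500.4 378.9  15.9  28.7  96.8]
z>30 26 [399.  473.2  10.3  27.2  95.5]
```

Request:
move_arm(plan=[0,0,0,0.001,-0.001,0.024,1,0,0,0,0.001,-0.001,0.024,1,0,0,0,0.001,-0.001,0.024,-1,0,0,0,0.001,-0.001,0.024,-1,0,0,0,0.001,-0.001,0.024,-1,0,0,0,0.001,-0.001,0.024,-1,0,0,0,0.001,-0.001,0.024,-1,0,0,0,0.001,-0.001,0.024,-1,0,0,0,0.001,-0.001,0.024,-1], force=50)

```text
time: 28.12
position: [0.536, 0.3825, 0.0125]
orientation: [-0.0, -0.052, 0.999, -0.0]
force: [0.2, -1.2, -0.1]
opening: 0.0249
grasp_force: 0.0
```

```bash
python3 - <<'E'
from h import *
st();to((536,383,40,-173.9),(480,375,110,-173.9),(440,280,150,-140),B(0,0,150,-97.9))
E
```

```text
t 28.12 pos [0.536  0.3825 0.0125] yaw -174.0 F [ 0.2 -1.2 -0.1] open 0.0249 gf 0.0 q [ 0.86  0.64 -0.13  0.   -0.8  -2.33]
(536, 383, 40, -173.9) -> [-0.0, -0.0, -0.002] [-0.0001, 0.0005, -0.0275] rows 0.4
(480, 375, 110, -173.9) -> [-0.0, -0.0, -0.002] [0.0565, -0.0016, -0.0975] rows 1.8
(440, 280, 150, -140) -> [-0.0, -0.0, -0.593] [0.1062, -0.0919, -0.1375] rows 3.2
(560.5, -2.0, 150.0, -97.9) -> [-0.0, -0.0, -1.328] [0.0159, -0.385, -0.1375] rows 7.1
```

Fingers still closing, so I wait a little, then make a small lift.

Request:
move_arm(plan=[0,0,0,0,0,0,-1,0,0,0,0,0,0,-1,0,0,0,0,0,0,-1,0,0,0,0,0,0,-1])

```text
time: 28.62
position: [0.5359, 0.3824, 0.0125]
orientation: [-0.0, -0.052, 0.999, -0.0]
force: [-0.4, -0.8, 0.0]
opening: 0.0153
grasp_force: 50.0
```

Request:
move_arm(plan=[0,0,0,0,0,-0.015,-1,0,0,0,0.01,0,-0.035,-1,0,0,0,0.04,0,-0.065,-1,0,0,0,0.06,0,-0.1,-1,0,0,-0.15,0.075,-0.03,-0.13,-1,0,0,-0.3,0.09,-0.06,-0.138,-1,0,0,-0.45,0.1,-0.09,-0.138,-1,0,0,-0.6,0.1,-0.12,-0.138,-1,0,0,-0.75,0.095,-0.16,-0.138,-1,0,0,-0.9,0.085,-0.2,-0.138,-1,0,0,-1.05,0.07,-0.25,-0.138,-1,0,0,-1.2,0.045,-0.31,-0.138,-1,0,0,-1.33,0.025,-0.36,-0.138,-1,0,0,-1.328,0.016,-0.385,-0.138,-1,0,0,-1.328,0.016,-0.385,-0.138,-1,0,0,-1.328,0.016,-0.385,-0.138,-1,0,0,-1.328,0.016,-0.385,-0.138,-1])

```text
time: 30.75
position: [0.5598, -0.0011, 0.151]
orientation: [0.0, -0.657, 0.754, -0.0]
force: [-0.5, 0.0, -5.1]
opening: 0.0153
grasp_force: 50.0
```

```bash
python3 - <<'E'
from h import *
st()
for n,sv in(('wrist','w7.png'),('top',None),('scene',None)):
    c=cap(n,sv);W=cloud(c)
    for z0,z1 in((.125,.145),(.138,.158),(.066,.078)):
        w=W[sel(W,(.42,.72,-.26,.26),z0,z1)]
        if len(w)>50: print(n,z0,len(w),rect(w),np.nanmedian(w[:,2]).round(4))
    for w in blobs(W,sel(W,(.42,.72,-.26,.26),.16,.175),30):print('rib',len(w),rect(w))
E
```

```text
t 30.75 pos [ 0.5598 -0.0011  0.151 ] yaw -97.8 F [-0.5  0.  -5.1] open 0.0153 gf 50.0 q [ 0.29  0.34 -0.26 -0.   -0.98 -0.42]
wrist 0.138 72209 [554.2 -35.4 156.  202.6 172.3] 0.1498
rib 7695 [ 637.  -127.2   34.8   36.4   82.4]
rib 58 [ 615.  -139.3    2.7    5.5    1.2]
rib 7954 [ 453.  -102.2   34.7   35.5   82.2]
rib 56 [ 616.2 -130.9    3.4    6.2   36.2]
rib 58 [ 617.5 -122.4    2.8    6.2  176.7]
rib 74 [473.3 -99.7   2.7  10.5 174.5]
rib 76 [ 618.8 -111.6    2.9    7.8  169.2]
rib 53 [474.4 -91.    2.9   6.  173.2]
rib 199 [553.2 -47.4   4.1  15.6  78.8]
rib 196 [571.3 -12.1   2.2   8.3  64.8]
rib 194 [546.1  -8.8   2.6   8.2 105.2]
top 0.125 282 [559.9   0.6 151.9 380.9 172.1] 0.144
top 0.138 2863 [ 5.545e+02 -4.000e-01  1.748e+02  3.803e+02  1.741e+02] 0.1489
top 0.066 80 [545.2  51.5 155.5 453.8 141.2] 0.0714
rib 126 [664.9 107.1  33.4  41.8 172.5]
rib 132 [ 634.6 -131.8   37.4   40.6  178.6]
rib 114 [ 449.9 -105.    32.1   40.9  170. ]
scene 0.138 1929 [560.3  -3.3 189.5 382.7 171.9] 0.15
scene 0.066 451 [561.1  -6.  158.6 381.8 172. ] 0.0718
rib 50 [485.  126.6  39.3  42.8 167. ]
rib 56 [549.8 -24.7  15.9  61.1  11.2]
rib 89 [ 637.6 -133.7   37.4   47.8  164.8]
rib 68 [ 453.6 -109.7   35.8   40.1  178.8]
```

View pics/w7.png

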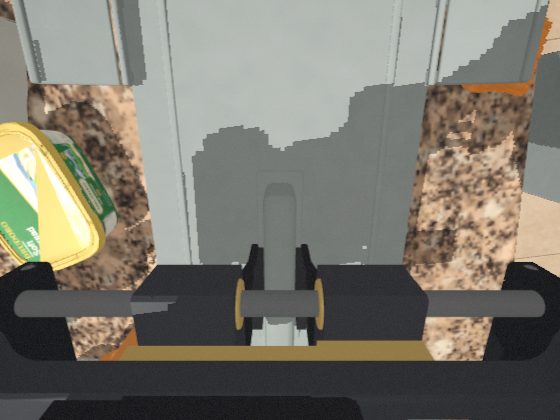

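The view shows the lid held level by its rib at (280,230). Its position matches the box within about 1–2 mm, so I correct that and lower it.

```bash
python3 - <<'E'
from h import *
to((560.2,-2.2,90,-97.9),(560.2,-2.2,78,-97.9))
E
```

```text
(560.2, -2.2, 90, -97.9) -> [-0.0, 0.0, 0.001] [0.0009, -0.0002, 0.0608] rows 1.0
(560.2, -2.2, 78, -97.9) -> [-0.0, 0.0, 0.001] [0.0009, -0.0002, 0.0728] rows 1.2
```

Request:
move_arm(plan=[0,0,0,0.001,0,0.02,-1,0,0,0,0.001,0,0.04,-1,0,0,0,0.001,0,0.052,-1,0,0,0,0.001,0,0.058,-1,0,0,0,0.001,0,0.061,-1,0,0,0,0.001,0,0.0635,-1,0,0,0,0.001,0,0.066,-1,0,0,0,0.001,0,0.066,-1,0,0,0,0.001,0,0.066,-1])

```text
time: 32.02
position: [0.5604, -0.0031, 0.0848]
orientation: [0.0, -0.657, 0.754, -0.0]
force: [0.0, -0.0, -3.6]
opening: 0.0159
grasp_force: 50.0
```

```bash
python3 - <<'E'
from h import *
st()
E
```

```text
t 32.02 pos [ 0.5604 -0.0031  0.0848] yaw -97.9 F [ 0.  -0.  -3.6] open 0.0159 gf 50.0 q [ 0.28  0.41 -0.33  0.   -0.82 -0.42]
```

Request:
move_arm(plan=[0,0,0,-0.001,0,0.001,-1,0,0,0,-0.001,0,0.003,-1,0,0,0,-0.001,0,0.005,-1,0,0,0,-0.001,0,0.007,-1,0,0,0,-0.001,0,0.007,-1])

```text
time: 32.65
position: [0.5603, -0.0021, 0.0774]
orientation: [-0.0, -0.657, 0.754, 0.0]
force: [-0.6, -0.5, -4.5]
opening: 0.0157
grasp_force: 50.0
```

Request:
move_arm(plan=[0,0,0,0,0,0.001,-1,0,0,0,0,0,0.002,-1,0,0,0,0,0,0.002,-1])

```text
time: 33.02
position: [0.5604, -0.0021, 0.0771]
orientation: [0.0, -0.657, 0.754, -0.0]
force: [-4.1, 0.2, 5.4]
opening: 0.0156
grasp_force: 50.0
```

Contact at 77.1 mm, as expected for a seated lid. I release, back off and check.

Request:
move_arm(plan=[0,0,0,0,0,0.001,-1,0,0,0,0,0,0.001,0,0,0,0,0,0,0.001,0,0,0,0,0,0,0.001,0,0,0,0,0,0,-0.03,0,0,0,0,0,0,-0.08,-0.5,0,0,0,0,0,-0.14,-1,0,0,0,0.02,0.03,-0.2,-1,0,0,0,0.03,0.03,-0.26,-1,0,0,0,0.03,0.03,-0.28,-1,0,0,0,0.03,0.03,-0.28,-1], force=20)

```text
time: 34.4
position: [0.5267, -0.0276, 0.3571]
orientation: [0.002, -0.657, 0.754, -0.001]
force: [0.8, -0.5, -0.9]
opening: 0.0014
grasp_force: 0.0
```

```bash
cat >> h.py <<'E'
def seated(n='wrist',save=None):
    c=cap(n,save);W=cloud(c)
    m=sel(W,(.4,.72,-.26,.26),.07,.09);w=W[m];w=w[(abs(b_.inv().apply(np.c_[w[:,:2]*1000-[560.5,-2],0*w[:,0]])[:,0])<72)]
    A=np.c_[w[:,:2]-[.5605,-.002],np.ones(len(w))];k=np.linalg.lstsq(A,w[:,2],rcond=None)[0];print(n,'plane',k.round(4),rect(w))
    for w in blobs(W,sel(W,(.4,.75,-.28,.28),.098,.115),40):print(' rib',len(w),rect(w))
    # clips: points outside |x|>79 per corner
    p=W.reshape(-1,3);q=b_.inv().apply(np.c_[p[:,:2]*1000-[560.5,-2],p[:,2]*1000])
    for nm,sx,sy in(('a',-1,1),('b',1,-1),('c',1,1),('d',-1,-1)):
        # tool frame yaw -97.9; box frame naming only
        f=q[(q[:,0]*sx>78)&(q[:,0]*sx<122)&(abs(q[:,1]-sy*120)<19)&(q[:,2]>25)]
        if len(f)>5: print(' ',nm,len(f),'x',np.percentile(f[:,0]*sx,[2,98]).round(1),'y',np.percentile(f[:,1],[2,98]).round(0),'z',np.percentile(f[:,2],[2,98]).round(1))
    return c,W
E
python3 - <<'E'
from h import *
st();seated('wrist','w8.png');seated('top');seated('scene')
E
```

```text
t 34.4 pos [ 0.5267 -0.0276  0.3571] yaw -97.9 F [ 0.8 -0.5 -0.9] open 0.0014 gf 0.0 q [ 0.26  0.15  0.02 -0.   -1.44 -0.39]
wrist plane [0.     0.0006 0.0761] [559.6  -8.5 144.  361.6 172.1]
 rib 103 [ 437.8 -104.6    5.4   40.8  170.2]
 rib 737 [560.1  -0.9  16.   98.7 171.7]
 rib 52 [674.4  90.4   9.8  13.9   3.2]
  a 232 x [ 79.1 111.9] y [101. 119.] z [79.3 94.7]
  b 758 x [ 78.8 109.7] y [-138. -102.] z [86.1 97.7]
  c 180 x [ 78.3 104.2] y [101. 117.] z [ 68.8 104.7]
  d 713 x [ 78.7 109. ] y [-138. -102.] z [ 87.2 100.8]
top plane [-0.003   0.0006  0.0753] [560.6  -1.2 143.6 378.4 172.1]
  a 507 x [ 78.9 121.1] y [102. 138.] z [ 87.9 705.5]
  b 62 x [ 78.9 109.3] y [-139. -120.] z [83.5 97. ]
  c 93 x [ 80.2 104.2] y [103. 138.] z [ 87.4 106. ]
  d 120 x [ 78.8 110. ] y [-138. -102.] z [ 84.2 102.6]
scene plane [0.0011 0.0005 0.0764] [560.3  -3.6 143.9 387.1 172.2]
 rib 93 [560.1  -3.5  16.5 101.4 173.1]
  a 59 x [ 78.6 110.2] y [102. 135.] z [ 76.8 702.6]
  b 84 x [ 79.1 112.3] y [-139. -102.] z [80.8 98. ]
  c 56 x [ 79.5 107.1] y [102. 138.] z [ 83.3 103.8]
  d 65 x [ 78.2 107.8] y [-138. -104.] z [ 41.5 100.3]
```

View pics/w8.png

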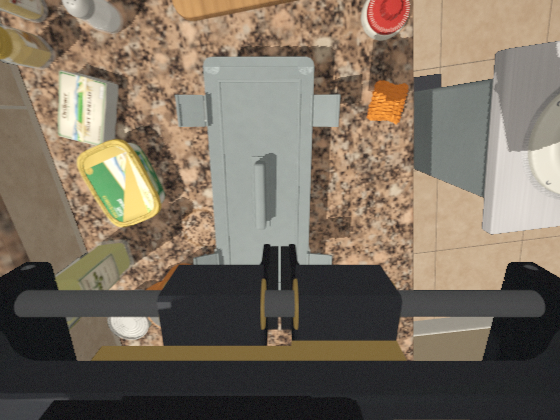

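The lid is seated flat: its top sits at 76 mm, the slope is about 0, and the rib is at (262,190). The clips show at (192,110) and (326,110), with the other two by the gripper. First clip is a, at the front +y corner.

```bash
python3 - <<'E'
from h import *
to(B(-110.5,118,170,172.1))
E
```

```text
(467.3, 130.1, 170.0, 172.1) -> [0.003, -0.004, 1.571] [-0.1482, 0.0786, 0.1835] rows 8.4
```

Request:
move_arm(plan=[0,0,0.2,-0.02,0.01,0.02,-1,0,0,1.571,-0.148,0.079,0.15,-1,0,0,1.571,-0.148,0.079,0.15,-1,0,0,1.571,-0.148,0.079,0.15,-1,0,0,1.571,-0.148,0.079,0.15,-1,0,0,1.571,-0.148,0.079,0.15,-1,0,0,1.571,-0.148,0.079,0.15,-1,0,0,1.571,-0.148,0.079,0.15,-1,0,0,1.571,-0.148,0.079,0.185,-1,0,0,1.571,-0.148,0.079,0.185,-1,0,0,1.571,-0.148,0.079,0.185,-1,0,0,1.571,-0.148,0.079,0.185,-1])

```text
time: 36.05
position: [0.4692, 0.1301, 0.1714]
orientation: [0.001, 0.069, 0.998, 0.0]
force: [-0.2, 0.8, -0.2]
opening: 0.0006
grasp_force: 0.0
```

```bash
python3 - <<'E'
from h import *
st();to(B(-110.5,118,46,172.1),B(-92,118,46,172.1),B(-110.5,118,130,172.1))
E
```

```text
t 36.05 pos [0.4692 0.1301 0.1714] yaw 172.1 F [-0.2  0.8 -0.2] open 0.0006 gf 0.0 q [ 0.61  0.2  -0.4   0.   -0.97 -2.31]
(467.3, 130.1, 46.0, 172.1) -> [0.001, 0.001, 0.001] [0.002, -0.0003, 0.1254] rows 2.0
(485.6, 127.5, 46.0, 172.1) -> [0.001, 0.001, 0.001] [-0.0165, -0.0004, 0.1254] rows 2.0
(467.3, 130.1, 130.0, 172.1) -> [0.001, 0.001, 0.001] [0.0019, -0.0003, 0.0414] rows 0.7
```

Request:
move_arm(plan=[0,0,0,0.002,0,0.04,-1,0,0,0,0.002,0,0.06,-1,0,0,0,0.002,0,0.075,-1,0,0,0,0.002,0,0.09,-1,0,0,0,0.002,0,0.105,-1,0,0,0,0.002,0,0.118,-1,0,0,0,0.002,0,0.127,-1,0,0,0,0.002,0,0.127,-1])

```text
time: 37.05
position: [0.4665, 0.1299, 0.0431]
orientation: [-0.0, 0.069, 0.998, -0.0]
force: [-0.8, 0.1, 0.6]
opening: 0.0009
grasp_force: 0.0
```

```bash
python3 - <<'E'
from h import *
st();s=arm.read_state();print(inB(s['position']*1000));to(B(-97,118,44,172.1),B(-92,118,44,172.1))
E
```

```text
t 37.05 pos [0.4665 0.1299 0.0431] yaw 172.1 F [-0.8  0.1  0.6] open 0.0009 gf 0.0 q [ 0.61  0.37 -0.56  0.   -0.64 -2.32]
[-111.3  117.7]
(480.6, 128.2, 44.0, 172.1) -> [-0.001, -0.001, -0.0] [-0.0142, 0.0002, -0.0009] rows 0.2
(485.6, 127.5, 44.0, 172.1) -> [-0.001, -0.001, -0.0] [-0.0193, 0.0002, -0.0009] rows 0.3
```

Request:
move_arm(plan=[0,0,0,-0.005,0,0,-1,0,0,0,-0.01,0,0,-1,0,0,0,-0.014,0,0,-1,0,0,0,-0.016,0,0,-1,0,0,0,-0.018,0,0,-1,0,0,0,-0.018,0,0,-1])

```text
time: 37.8
position: [0.4832, 0.1276, 0.0435]
orientation: [-0.001, 0.069, 0.998, -0.0]
force: [-6.1, 3.9, 3.5]
opening: 0.0004
grasp_force: 3.3
```

Request:
move_arm(plan=[0,0,0,-0.001,0,0,-1,0,0,0,-0.002,0,0,-1,0,0,0,-0.003,0,0,-1,0,0,0,-0.003,0,0,-1])

```text
time: 38.3
position: [0.4831, 0.1272, 0.0432]
orientation: [-0.004, 0.07, 0.998, -0.001]
force: [-15.2, 8.2, 8.2]
opening: 0.0003
grasp_force: 8.2
```

```bash
python3 - <<'E'
from h import *
st();s=arm.read_state();print(inB(s['position']*1000))
E
```

```text
t 38.3 pos [0.4831 0.1272 0.0432] yaw 172.0 F [-15.2   8.2   8.2] open 0.0003 gf 8.2 q [ 0.58  0.39 -0.51 -0.01 -0.67 -2.29]
[-94.4 117.3]
```

```bash
python3 - <<'E'
from h import *
to(B(-115,118,44,172.1),B(-115,118,170,172.1),B(110.5,-118,170,172.1))
E
```

```text
(462.8, 130.7, 44.0, 172.1) -> [-0.002, -0.008, -0.001] [0.0206, 0.0007, -0.0006] rows 0.3
(462.8, 130.7, 170.0, 172.1) -> [-0.002, -0.008, -0.001] [0.0216, 0.0004, -0.1266] rows 2.1
(653.7, -134.1, 170.0, 172.1) -> [-0.002, -0.008, -0.001] [-0.2042, -0.2354, -0.1278] rows 5.4
```

Request:
move_arm(plan=[0,0,0,0.01,0,0,-1,0,0,0,0.022,0,-0.01,-1,0,0,0,0.022,0,-0.06,-1,0,0,0,0.022,0,-0.12,-1,0,0,0,-0.02,-0.05,-0.14,-1,0,-0.004,0,-0.204,-0.235,-0.128,-1,0,-0.004,0,-0.204,-0.235,-0.128,-1,0,-0.004,0,-0.204,-0.235,-0.128,-1,0,-0.004,0,-0.204,-0.235,-0.128,-1,0,-0.004,0,-0.204,-0.235,-0.128,-1,0,-0.004,0,-0.204,-0.235,-0.128,-1,0,-0.004,0,-0.204,-0.235,-0.128,-1,0,-0.004,0,-0.204,-0.235,-0.128,-1])

```text
time: 39.92
position: [0.6567, -0.1322, 0.1724]
orientation: [0.002, 0.068, 0.998, -0.0]
force: [-0.0, 0.3, -0.3]
opening: 0.0006
grasp_force: 0.0
```

```bash
python3 - <<'E'
from h import *
st();s=arm.read_state();print(inB(s['position']*1000));seated('top');seated('scene')
to(B(110.5,-118,44,172.1))
E
```

```text
t 39.92 pos [ 0.6567 -0.1322  0.1724] yaw 172.2 F [-0.   0.3 -0.3] open 0.0006 gf 0.0 q [ 0.04  0.49  0.05  0.   -1.13 -1.75]
[ 113.1 -115.7]
top plane [ 0.0009 -0.      0.0754] [560.7  -0.9 143.8 380.  172.1]
  a 40 x [78.1 86.4] y [103. 138.] z [41.2 82.3]
  b 495 x [ 78.9 120.2] y [-138. -102.] z [ 84.9 542.8]
  c 134 x [ 79.  106.6] y [102. 139.] z [ 85.4 509.4]
  d 118 x [ 79.1 109.4] y [-138. -101.] z [ 84.1 102.4]
scene plane [0.0001 0.0004 0.0763] [560.   -5.3 143.7 385.2 172.1]
 rib 84 [561.   -6.1  14.5  98.9 171.4]
  a 40 x [78.3 82.4] y [102. 138.] z [39.  82.1]
  b 544 x [ 78.4 119. ] y [-139. -102.] z [ 86.6 541. ]
  c 55 x [ 78.5 110.4] y [101. 138.] z [ 76.9 104.8]
  d 69 x [ 78.2 108.1] y [-139. -103.] z [ 46.6 101.8]
(653.7, -134.1, 44.0, 172.1) -> [0.0, 0.005, 0.001] [0.0035, -0.0021, 0.1283] rows 2.1
```

Request:
move_arm(plan=[0,0.004,0,0.003,-0.002,0.04,-1,0,0.004,0,0.003,-0.002,0.06,-1,0,0.004,0,0.003,-0.002,0.075,-1,0,0.004,0,0.003,-0.002,0.09,-1,0,0.004,0,0.003,-0.002,0.105,-1,0,0.004,0,0.003,-0.002,0.118,-1,0,0.004,0,0.003,-0.002,0.128,-1,0,0.004,0,0.003,-0.002,0.128,-1])

```text
time: 41.02
position: [0.6541, -0.1353, 0.0425]
orientation: [-0.001, 0.069, 0.998, 0.0]
force: [0.2, 1.0, -0.1]
opening: 0.0002
grasp_force: 0.3
```

```bash
python3 - <<'E'
from h import *
st();s=arm.read_state();print(inB(s['position']*1000));to(B(94,-118,44,172.1))
E
```

```text
t 41.02 pos [ 0.6541 -0.1353  0.0425] yaw 172.1 F [ 0.2  1.  -0.1] open 0.0002 gf 0.3 q [ 0.04  0.62 -0.08 -0.   -0.87 -1.75]
[ 111.  -119.2]
(637.4, -131.8, 44.0, 172.1) -> [-0.0, -0.001, -0.001] [0.017, 0.0012, -0.0015] rows 0.3
```

Request:
move_arm(plan=[0,0,0,0.005,0.001,-0.001,-1,0,0,0,0.01,0.001,-0.001,-1,0,0,0,0.014,0.001,-0.001,-1,0,0,0,0.016,0.001,-0.001,-1,0,0,0,0.018,0.001,-0.001,-1,0,0,0,0.019,0.001,-0.001,-1,0,0,0,0.019,0.001,-0.001,-1])

```text
time: 41.9
position: [0.639, -0.1321, 0.0454]
orientation: [0.004, 0.069, 0.998, -0.0]
force: [7.2, -2.5, -3.3]
opening: 0.0007
grasp_force: 3.6
```

```bash
python3 - <<'E'
from h import *
st();s=arm.read_state();print(inB(s['position']*1000))
E
```

```text
t 41.9 pos [ 0.639  -0.1321  0.0454] yaw 172.1 F [ 7.2 -2.5 -3.3] open 0.0007 gf 3.6 q [ 0.04  0.59 -0.13  0.   -0.84 -1.75]
[  95.7 -118.1]
```

Request:
move_arm(plan=[0,0,0,0.001,0,0.001,-1,0,0,0,0.002,0,0.001,-1,0,0,0,0.003,0,0.001,-1,0,0,0,0.003,0,0.001,-1])

```text
time: 42.4
position: [0.639, -0.1321, 0.0455]
orientation: [0.007, 0.068, 0.998, -0.0]
force: [11.9, -3.8, -3.6]
opening: 0.0003
grasp_force: 5.7
```

```bash
python3 - <<'E'
from h import *
st();s=arm.read_state();print(inB(s['position']*1000))
to(B(115,-118,44,172.1),B(110.5,113,170,172.1))
E
```

```text
t 42.4 pos [ 0.639  -0.1321  0.0455] yaw 172.2 F [11.9 -3.8 -3.6] open 0.0003 gf 5.7 q [ 0.04  0.59 -0.14  0.   -0.83 -1.75]
[  95.7 -118.1]
(658.2, -134.7, 44.0, 172.1) -> [0.0, 0.014, 0.001] [-0.0193, 0.0001, 0.0018] rows 0.3
(685.5, 94.7, 170.0, 172.1) -> [0.0, 0.014, 0.001] [-0.0169, 0.2311, -0.1242] rows 4.2
```

Request:
move_arm(plan=[0,0,0,-0.01,0,0,-1,0,0.01,0,-0.021,0,-0.01,-1,0,0.014,0,-0.021,0,-0.06,-1,0,0.014,0,-0.021,0,-0.12,-1,0,0.014,0,-0.021,0,-0.16,-1,0,0.014,0,-0.021,0,-0.16,-1])

```text
time: 43.15
position: [0.6547, -0.1343, 0.2081]
orientation: [-0.004, 0.069, 0.998, 0.001]
force: [0.1, 0.6, -1.2]
opening: 0.0001
grasp_force: 0.0
```

```bash
python3 - <<'E'
from h import *
st();seated('top');c,W=seated('scene')
for n in('top','scene'):
    W=cloud(cap(n)) if n=='top' else W
    p=W.reshape(-1,3);q=b_.inv().apply(np.c_[p[:,:2]*1000-[560.5,-2],p[:,2]*1000])
    f=q[(q[:,0]>112)&(q[:,0]<175)&(q[:,1]>-20)&(q[:,1]<270)&(q[:,2]>55)]
    for y in range(-20,270,30):
        g=f[(f[:,1]>=y)&(f[:,1]<y+30)]
        if len(g)>3: print(n,y,len(g),'xmin',g[:,0].min().round(),'zmax',g[:,2].max().round())
ax=b_.apply([1,0,0])*6
for sg in(1,-1): to(B(110.5,113,170,172.1,*(ax*sg)))
R=Rn.from_rotvec(np.radians(ax));print('body dir for +',b_.inv().apply(R.apply([0,0,1])).round(3))
E
```

```text
t 43.15 pos [ 0.6547 -0.1343  0.2081] yaw 172.1 F [ 0.1  0.6 -1.2] open 0.0001 gf 0.0 q [ 0.04  0.47  0.11 -0.   -1.22 -1.75]
top plane [0.0005 0.0001 0.0754] [560.7  -0.8 143.9 379.8 172.1]
  a 41 x [78.3 86.7] y [104. 137.] z [37.2 83.9]
  b 453 x [ 78.5 120.8] y [-138. -102.] z [ 76.4 578.3]
  c 127 x [ 79.4 106.3] y [102. 138.] z [ 85.5 542.4]
  d 118 x [ 78.7 110.2] y [-138. -102.] z [ 83.2 101.7]
scene plane [0.0006 0.0006 0.0764] [560.4  -2.7 143.8 386.5 172.1]
 rib 89 [560.1  -5.9  16.3  95.5 170.7]
  a 38 x [78.3 85.2] y [102. 134.] z [41.2 80.4]
  b 504 x [ 78.2 119.4] y [-139. -104.] z [ 80.1 573.8]
  c 62 x [ 79.2 109.2] y [102. 138.] z [ 79.6 104.6]
  d 60 x [ 78.2 107.8] y [-138. -103.] z [ 44.5 101. ]
top -20 79 xmin 112.0 zmax 551.0
top 10 56 xmin 112.0 zmax 547.0
top 40 36 xmin 112.0 zmax 541.0
top 70 13 xmin 113.0 zmax 532.0
top 160 63 xmin 118.0 zmax 105.0
top 190 30 xmin 117.0 zmax 107.0
top 220 46 xmin 124.0 zmax 107.0
scene -20 79 xmin 112.0 zmax 551.0
scene 10 56 xmin 112.0 zmax 547.0
scene 40 36 xmin 112.0 zmax 541.0
scene 70 13 xmin 113.0 zmax 532.0
scene 160 63 xmin 118.0 zmax 105.0
scene 190 30 xmin 117.0 zmax 107.0
scene 220 46 xmin 124.0 zmax 107.0
(685.5, 94.7, 170.0, 172.1, np.float64(5.943056779429853), np.float64(-0.8246672762228799), np.float64(0.0)) -> [-0.104, -0.018, -0.002] [-0.0019, 0.231, 0.0321] rows 3.7
(685.5, 94.7, 170.0, 172.1, np.float64(-5.943056779429853), np.float64(0.8246672762228799), np.float64(-0.0)) -> [0.105, -0.018, 0.0] [-0.0019, 0.231, 0.0321] rows 3.7
body dir for + [-0.    -0.105  0.995]
```

Request:
move_arm(plan=[0,0,0,0,0.06,0,-1,0,0,0,0,0.12,0,-1,-0.05,-0.01,0,0,0.18,0,-1,-0.104,-0.014,0,-0.001,0.231,0.02,-1,-0.104,-0.014,0,-0.001,0.231,0.03,-1,-0.104,-0.014,0,-0.001,0.231,0.03,-1,-0.104,-0.014,0,-0.001,0.231,0.03,-1])

```text
time: 44.18
position: [0.6859, 0.0932, 0.1734]
orientation: [0.003, 0.07, 0.996, 0.051]
force: [-0.4, 0.4, -0.5]
opening: 0.0005
grasp_force: 0.0
```

```bash
python3 - <<'E'
from h import *
st();s=arm.read_state();print(inB(s['position']*1000));seated('top');seated('wrist')
ax=b_.apply([1,0,0])*6
to(B(110.5,113,46,172.1,*ax))
E
```

```text
t 44.17 pos [0.6859 0.0932 0.1734] yaw 172.0 F [-0.4  0.4 -0.5] open 0.0005 gf 0.0 q [ 0.33  0.52  0.14 -0.1  -1.14 -2.  ]
[111.1 111.5]
top plane [0.0002 0.0009 0.0754] [560.6  -1.2 144.  379.5 172.1]
 rib 155 [559.4  -1.6  16.7  97.9 171.9]
  a 389 x [ 78.9 121. ] y [102. 138.] z [ 46.8 616.2]
  b 20 x [78.2 83.6] y [-136. -103.] z [74.5 81.9]
  c 464 x [ 78.5 120. ] y [102. 138.] z [ 87.  538.1]
  d 119 x [ 79.2 110.1] y [-138. -102.] z [ 84.1 100.7]
wrist plane [ 0.0005 -0.0003  0.0761] [573.8  40.1 129.3 296.4 172.1]
 rib 4052 [561.6  -0.   16.3  99.4 171.9]
 rib 601 [678.7 104.1  11.1  41.2 170.2]
 rib 468 [725.2 178.6  38.9  76.7 171.4]
  b 118 x [78.4 87.7] y [-107. -101.] z [42.  80.8]
  c 19354 x [ 78.8 107.1] y [102. 138.] z [ 91.3 291.3]
(685.5, 94.7, 46.0, 172.1, np.float64(5.943056779429853), np.float64(-0.8246672762228799), np.float64(0.0)) -> [-0.001, 0.001, -0.002] [0.001, -0.0121, 0.1276] rows 2.1
```

Request:
move_arm(plan=[0,0,0,0.001,-0.003,0.04,-1,0,0,0,0.001,-0.005,0.06,-1,0,0,0,0.001,-0.007,0.075,-1,0,0,0,0.001,-0.009,0.09,-1,0,0,0,0.001,-0.01,0.105,-1,0,0,0,0.001,-0.011,0.118,-1,0,0,0,0.001,-0.012,0.127,-1,0,0,0,0.001,-0.012,0.127,-1])

```text
time: 45.28
position: [0.6848, 0.0959, 0.045]
orientation: [0.003, 0.069, 0.996, 0.052]
force: [0.4, -0.8, -0.2]
opening: 0.0005
grasp_force: 0.2
```

```bash
python3 - <<'E'
from h import *
st();s=arm.read_state();print(inB(s['position']*1000));ax=b_.apply([1,0,0])*6
to(B(92,113,46,172.1,*ax))
E
```

```text
t 45.27 pos [0.6848 0.0959 0.045 ] yaw 172.0 F [ 0.4 -0.8 -0.2] open 0.0005 gf 0.2 q [ 0.33  0.64  0.   -0.12 -0.9  -1.97]
[109.7 114.1]
(667.2, 97.3, 46.0, 172.1, np.float64(5.943056779429853), np.float64(-0.8246672762228799), np.float64(0.0)) -> [-0.001, -0.001, -0.001] [0.0176, -0.001, -0.0011] rows 0.3
```

Request:
move_arm(plan=[0,0,0,0.005,-0.001,-0.001,-1,0,0,0,0.01,-0.001,-0.001,-1,0,0,0,0.013,-0.001,-0.001,-1,0,0,0,0.015,-0.001,-0.001,-1,0,0,0,0.017,-0.001,-0.001,-1,0,0,0,0.019,-0.001,-0.001,-1,0,0,0,0.02,-0.001,-0.001,-1,0,0,0,0.02,-0.001,-0.001,-1])

```text
time: 46.28
position: [0.6709, 0.097, 0.0483]
orientation: [0.01, 0.069, 0.996, 0.052]
force: [11.9, -3.7, -5.0]
opening: 0.0006
grasp_force: 6.2
```

```bash
python3 - <<'E'
from h import *
st();s=arm.read_state();print(inB(s['position']*1000));ax=b_.apply([1,0,0])*6
to(B(115,113,46,172.1,*ax),B(115,113,180,172.1),B(-110.5,-118,180,172.1))
E
```

```text
t 46.27 pos [0.6709 0.097  0.0483] yaw 172.0 F [11.9 -3.7 -5. ] open 0.0006 gf 6.2 q [ 0.34  0.61 -0.04 -0.12 -0.86 -1.97]
[ 95.7 113.3]
(689.9, 94.1, 46.0, 172.1, np.float64(5.943056779429853), np.float64(-0.8246672762228799), np.float64(0.0)) -> [0.001, 0.013, 0.0] [-0.0192, -0.0005, 0.0025] rows 0.3
(689.9, 94.1, 180.0, 172.1) -> [0.106, 0.013, -0.0] [-0.0209, 0.0137, -0.1308] rows 2.1
(434.8, -103.7, 180.0, 172.1) -> [0.106, 0.013, -0.0] [0.2043, -0.216, -0.1581] rows 5.4
```

Request:
move_arm(plan=[0,0.006,0,-0.01,0,0.001,-1,0,0.012,0,-0.02,0,0.0,-1,0,0.012,0,-0.02,0.004,-0.05,-1,0.03,0.012,0,-0.02,0.01,-0.1,-1,0.1,0.012,0,0.0,0.0,-0.135,-1,0.106,0.012,0,0.204,-0.216,-0.158,-1,0.106,0.012,0,0.204,-0.216,-0.158,-1,0.106,0.012,0,0.204,-0.216,-0.158,-1,0.106,0.012,0,0.204,-0.216,-0.158,-1,0.106,0.012,0,0.204,-0.216,-0.158,-1,0.106,0.012,0,0.204,-0.216,-0.158,-1,0.106,0.012,0,0.204,-0.216,-0.158,-1,0.106,0.012,0,0.204,-0.216,-0.158,-1])

```text
time: 47.9
position: [0.432, -0.1027, 0.1816]
orientation: [-0.006, 0.069, 0.998, -0.001]
force: [1.0, 0.3, 0.0]
opening: 0.0006
grasp_force: 0.0
```

```bash
python3 - <<'E'
from h import *
st();s=arm.read_state();print(inB(s['position']*1000));seated('top')
to(B(-110.5,-118,44,172.1))
E
```

```text
t 47.9 pos [ 0.432  -0.1027  0.1816] yaw 172.1 F [1.  0.3 0. ] open 0.0006 gf 0.0 q [ 0.13  0.12 -0.47 -0.   -1.   -1.84]
[-113.4 -117.4]
top plane [-0.0001 -0.0002  0.0754] [560.8  -1.  143.9 379.6 172.2]
 rib 154 [559.4  -1.6  16.7  97.6 172. ]
  a 45 x [78.3 87.8] y [102. 137.] z [37.8 83.7]
  b 19 x [78.2 83.9] y [-135. -103.] z [73.8 82.5]
  c 18 x [78.5 83.6] y [102. 135.] z [73.2 83.7]
  d 336 x [ 79.1 121.2] y [-138. -102.] z [539.8 552.2]
(434.8, -103.7, 44.0, 172.1) -> [-0.002, -0.012, 0.001] [-0.0047, -0.0004, 0.1374] rows 2.2
```

Request:
move_arm(plan=[0,-0.011,0,-0.004,0,0.05,-1,0,-0.011,0,-0.004,0,0.07,-1,0,-0.011,0,-0.004,0,0.085,-1,0,-0.011,0,-0.004,0,0.1,-1,0,-0.011,0,-0.004,0,0.115,-1,0,-0.011,0,-0.004,0,0.128,-1,0,-0.011,0,-0.004,0,0.137,-1,0,-0.011,0,-0.004,0,0.137,-1])

```text
time: 48.95
position: [0.4332, -0.1037, 0.0439]
orientation: [-0.001, 0.069, 0.998, -0.001]
force: [-0.0, 0.5, 0.7]
opening: 0.0006
grasp_force: 0.2
```

```bash
python3 - <<'E'
from h import *
st();s=arm.read_state();print(inB(s['position']*1000));to(B(-91.5,-118,44,172.1))
E
```

```text
t 48.95 pos [ 0.4332 -0.1037  0.0439] yaw 172.1 F [-0.   0.5  0.7] open 0.0006 gf 0.2 q [ 0.13  0.32 -0.65  0.   -0.61 -1.84]
[-112.2 -118.3]
(453.6, -106.3, 44.0, 172.1) -> [-0.002, -0.002, -0.0] [-0.0206, 0.0003, -0.0002] rows 0.3
```

Request:
move_arm(plan=[0,0,0,-0.005,0,0,-1,0,0,0,-0.01,0,0,-1,0,0,0,-0.014,0,0,-1,0,0,0,-0.017,0,0,-1,0,0,0,-0.019,0,0,-1,0,0,0,-0.021,0,0,-1,0,0,0,-0.022,0,0,-1,0,0,0,-0.022,0,0,-1])

```text
time: 49.95
position: [0.4504, -0.1067, 0.0441]
orientation: [-0.005, 0.07, 0.998, -0.001]
force: [-10.0, 4.7, 7.2]
opening: -0.0
grasp_force: 5.6
```

```bash
python3 - <<'E'
from h import *
st();s=arm.read_state();print(inB(s['position']*1000))
E
```

```text
t 49.95 pos [ 0.4504 -0.1067  0.0441] yaw 172.0 F [-10.    4.7   7.2] open -0.0 gf 5.6 q [ 0.12  0.34 -0.6   0.   -0.64 -1.83]
[ -94.7 -118.8]
```

Request:
move_arm(plan=[0,0,0,-0.001,0,0,-1,0,0,0,-0.002,0,0,-1,0,0,0,-0.002,0,0,-1,0,0.005,0,0.01,0,0,-1,0,0.008,0,0.02,0,-0.01,-1,0,0.008,0,0.02,0,-0.06,-1,0,0.008,0,0.02,0,-0.12,-1,0,0.008,0,0.02,0,-0.18,-1,0,0.008,0,0.02,0,-0.24,-1,0,0.008,0,-0.02,-0.06,-0.3,-1,0,0.008,0,-0.02,-0.12,-0.34,-1,0,0.008,0,-0.02,-0.16,-0.34,-1,0,0.008,0,-0.02,-0.16,-0.34,-1])

```text
time: 51.58
position: [0.4533, -0.2704, 0.387]
orientation: [-0.002, 0.071, 0.997, -0.001]
force: [0.4, 0.3, -0.4]
opening: 0.0001
grasp_force: 0.0
```

```bash
python3 - <<'E'
from h import *
st()
for n in('top','scene'):
    c,W=seated(n)
    p=W.reshape(-1,3);q=b_.inv().apply(np.c_[p[:,:2]*1000-[560.5,-2],p[:,2]*1000])
    cv2.imwrite('pics/f_%s.png'%n,cv2.cvtColor(c['img'],cv2.COLOR_RGB2BGR))
    for nm,qq in(('mug','mug'),('salt','salt'),('timer','timer')):
        for r in arm.outline_of(n,qq)[:1]:
            print(qq,np.round(np.nanmedian(W[r['pixels']],0),3))
a=cv2.imread('pics/f_scene.png')[170:290,200:400];t=cv2.imread('pics/f_top.png')[150:290,200:360]
cv2.imwrite('pics/f.png',np.vstack([cv2.resize(a,(500,300)),cv2.resize(t,(340,297))[:, :].copy() if 0 else cv2.copyMakeBorder(cv2.resize(t,(340,297)),0,0,0,160,0)]))
E
```

```text
t 51.58 pos [ 0.4533 -0.2704  0.387 ] yaw 171.8 F [ 0.4  0.3 -0.4] open 0.0001 gf 0.0 q [-0.23  0.15  0.08  0.   -1.51 -1.49]
top plane [ 0.002  -0.0007  0.0754] [564.8  28.9 144.  319.9 172.1]
 rib 156 [559.9  -2.   16.5  97.8 172.5]
  a 45 x [78.2 87.6] y [101. 138.] z [41.6 82.9]
  c 24 x [78.2 85.5] y [102. 139.] z [54.9 84.9]
  d 540 x [ 79. 121.] y [-138. -102.] z [ 72.5 736. ]
mug [0.749 0.176 0.042]
salt [ 0.745 -0.276  0.067]
scene plane [0.0009 0.0009 0.0764] [560.4  -2.6 143.9 389.1 172.1]
 rib 90 [559.2  -6.2  16.3 102.7 172.5]
  a 40 x [79.  85.4] y [102. 137.] z [43.2 80. ]
  b 22 x [78.4 86.8] y [-138. -106.] z [70.2 82.2]
  c 15 x [78.6 86.9] y [104. 136.] z [69.4 81.8]
  d 205 x [ 79.1 120.9] y [-139. -106.] z [ 42.6 732.7]
mug [0.74  0.15  0.069]
salt [ 0.745 -0.296  0.048]
timer [ 0.335 -0.246  0.03 ]
```

View pics/f.png

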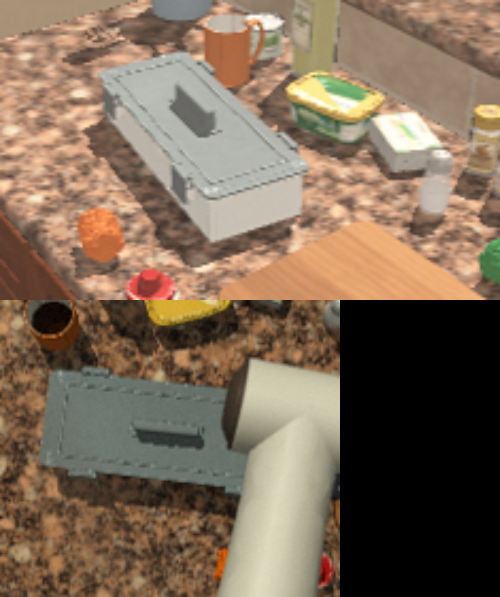

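The scene view shows the lid flat and both front clips hanging down at (110,105) and (182,182). The back clips are hidden, so I go to look at them.

```bash
python3 - <<'E'
from h import *
to((690,-10,330,82.1),(690,-10,330,-7.9))
E
```

```text
(690, -10, 330, 82.1) -> [-0.009, -0.006, 1.572] [-0.2, 0.2861, 0.0523] rows 8.4
(690, -10, 330, -7.9) -> [0.015, -0.003, -3.14] [-0.2, 0.2861, 0.0523] rows 16.8
```

Request:
move_arm(plan=[0,0,-0.8,-0.1,0.14,0,-1,0,0,-0.8,-0.1,0.14,0,-1,0,0,-0.8,-0.1,0.14,0,-1,0,0,-1.6,-0.15,0.22,0.02,-1,0,0,-1.6,-0.2,0.286,0.05,-1,0,0,-1.6,-0.2,0.286,0.05,-1,0,0,-1.6,-0.2,0.286,0.05,-1,0,0,-1.6,-0.2,0.286,0.05,-1,0,0,-2.4,-0.2,0.286,0.05,-1,0,0,-2.4,-0.2,0.286,0.05,-1,0,0,-2.4,-0.2,0.286,0.05,-1,0,0,-2.4,-0.2,0.286,0.05,-1,0,0,-3.12,-0.2,0.286,0.05,-1,0,0,-3.12,-0.2,0.286,0.05,-1,0,0,-3.12,-0.2,0.286,0.05,-1,0,0,-3.12,-0.2,0.286,0.05,-1,0,0,-3.12,-0.2,0.286,0.05,-1,0,0,-3.12,-0.2,0.286,0.05,-1])

```text
time: 54.22
position: [0.6902, -0.0108, 0.3323]
orientation: [0.001, 0.997, -0.08, -0.005]
force: [0.0, 0.3, 0.4]
opening: 0.0001
grasp_force: 0.0
```

```bash
python3 - <<'E'
from h import *
st()
for n,sv in(('wrist','w9.png'),('scene',None)):
    c,W=seated(n,sv);p=W.reshape(-1,3);q=b_.inv().apply(np.c_[p[:,:2]*1000-[560.5,-2],p[:,2]*1000])
    for nm,sx,sy in(('a',-1,1),('b',1,-1),('c',1,1),('d',-1,-1)):
        f=q[(q[:,0]*sx>78)&(q[:,0]*sx<105)&(abs(q[:,1]-sy*120)<19)]
        print(nm,[(z,len(g),(np.median(g[:,0])*sx).round(1)) for z in range(40,76,7) for g in [f[(f[:,2]>=z)&(f[:,2]<z+7)]] if len(g)>2])
E
```

```text
t 54.23 pos [ 0.6902 -0.0108  0.3323] yaw -9.2 F [0.  0.3 0.4] open 0.0001 gf 0.0 q [ 0.22  0.47  0.4  -0.   -1.52  1.19]
wrist plane [-0.0011  0.0001  0.0762] [564.1  -2.3 136.9 380.1 172.1]
 rib 247 [7.277e+02 1.747e+02 4.450e+01 7.640e+01 1.000e-01]
 rib 164 [562.1 -33.8   8.1  34.1 170.5]
 rib 47 [572.9  40.    4.8  12.5 176.6]
  b 353 x [78.2 88.2] y [-138. -102.] z [42.2 81. ]
  c 332 x [78.5 86.8] y [102. 139.] z [42.1 81.2]
a []
b [(40, 59, np.float64(87.4)), (47, 35, np.float64(86.0)), (54, 34, np.float64(86.0)), (61, 32, np.float64(85.8)), (68, 43, np.float64(85.6)), (75, 150, np.float64(82.5))]
c [(40, 54, np.float64(85.9)), (47, 33, np.float64(84.7)), (54, 37, np.float64(84.8)), (61, 30, np.float64(84.7)), (68, 41, np.float64(84.6)), (75, 134, np.float64(82.1))]
d []
scene plane [0.0012 0.0008 0.0763] [560.6  -1.1 143.9 389.5 172.1]
 rib 87 [560.4  -6.2  16.5 100.8 173.9]
  a 39 x [79.6 85.9] y [102. 136.] z [41.8 80.4]
  b 24 x [78.3 88.7] y [-138. -103.] z [68.3 82.5]
  c 50 x [ 78.9 115.6] y [101. 138.] z [ 71.7 682.3]
  d 59 x [79.4 83.8] y [-138. -102.] z [41.2 82.8]
a [(40, 7, np.float64(83.5)), (47, 6, np.float64(82.1)), (54, 5, np.float64(81.4)), (61, 6, np.float64(82.0)), (68, 4, np.float64(82.4)), (75, 10, np.float64(81.3))]
b [(75, 18, np.float64(81.8))]
c [(75, 12, np.float64(83.5))]
d [(40, 13, np.float64(82.5)), (47, 7, np.float64(81.1)), (54, 10, np.float64(81.5)), (61, 10, np.float64(80.9)), (68, 6, np.float64(81.1)), (75, 11, np.float64(81.5))]
```

View pics/w9.png

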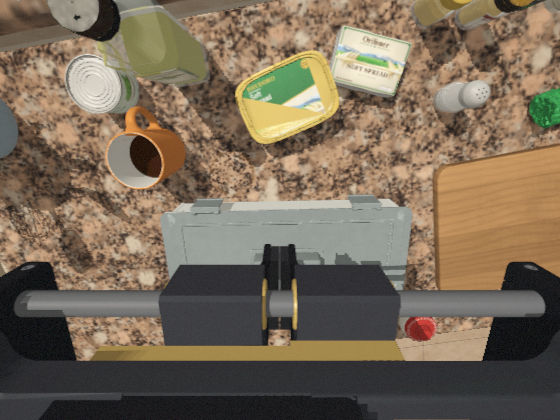

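All four clips hang vertically: the outer-face distance stays constant with height, and the back pair shows at (207,206) and (365,202). The lid is flat, and the mug and salt shaker stand untouched. I hand the job in.

```bash
python3 -c "
from station import arm
print(arm.close_job())"
```

```text
the job is handed in; nothing more can be done
None
```

I packed all three cobs from the board into one layer, seated the lid flat and shut the clips a and b, then c and d. The job is handed in at about 54 s; no verdict came back.

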